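# Lay out a steamer tray

### The arm

A 7-joint arm with a two-finger parallel gripper is mounted at the origin on the work surface. World frame = base frame: x ahead of the robot, y to its left, z up, the work surface at z = 0. Lengths are in m, angles in rad, forces in N, time in s.
With the tool pointing down it reaches from about 0.425 to 0.875 m from the base axis. Payload 4.7 kg.
Tool frame: the origin (TCP) lies at the very end of the fingers, on their centre line; the grasp point (between the pads) lies 19 mm behind it; z points along the fingers, y is the direction in which the jaws open and shut (so a half turn about z gives the same grasp; the last joint's range is limited). The gripper opens to 87 mm and grips with 3 to 60 N. Pads are 19 mm wide; open, the fingers measure 117 mm over their backs; the gripper's body (75 mm by 190 mm) begins 51 mm behind the grasp point.
Start: joints at [1.341, 0.321, -0.07, 1.45, 0.023, 1.371, -0.057], TCP at [0.157, -0.631, 0.223] pointing down, gripper open.
Joint ranges: [-2.86, 2.86], [-0.3, 2.09], [-1.38, 1.24], [0.06, 2.45], [-1.56, 4.7], [0.09, 2.05], [-2.69, 2.69]. Speed limits (rad/s): [2.57, 2.57, 3.14, 3.14, 3.14, 3.14, 3.14].

### API

Orientations are given as a unit quaternion [w, x, y, z].
In Python, from rig import ctrl gives the robot as it stands. The module is installed in compiled form; this text tells all that it offers.
- The arm moves only by the tool jog_arm, never from a script. Its argument "series" is a list of rows, each a list of 4 numbers: the shift along the world's x, y, z in cm, then the turn about the world's z in rad. In form: [[x, y, z, spin], ...]. A call has 1 to 12 rows; each row shifts and turns the commanded pose from where the row before left it; what a row does not reach is not made up. A row lasts 1/10 s, in which the tool goes at most 50 mm and 8.59 degrees, less where a joint would pass 70% of its speed; a pose out of reach is approached as far as the arm can. A call is refused whole if a number of a shift passes 5 or a number of a turn 0.15, either way. A call with a gripper value outside its range is refused whole. "hand" is the closure, from 0 (fully open) to 1 (shut), set as the call begins (left out, the last holds). The fingers move at their own pace and stop on an object; the grip force is fixed at half the most. Time passes only in rows, so rows that do not move let the fingers close. It gives the time, the measured TCP pose, the force and the opening at its end, in the units of the state.
- ctrl.state(): the state, without advancing time (a new reading comes with each control period).
- ctrl.grab_frame(name): name is "side" or "top" or "wrist"; returns a dict with "pixels" (480x640x3 uint8, red, green, blue), "depth" (480x640 float32, m along the optical axis (not along the pixel's ray), 0 where there is no reading), "camera_matrix" (3x3 intrinsics, pixels), "R" (3x3) and "t" (3): a world point X has camera coordinates R X + t; the wrist camera has in their place "hand_eye" (4x4, takes a point from camera to tool coordinates, whose origin is the TCP and whose axes are the flange's). Camera axes: x right, y down, z forward; pixel columns grow to the right and rows downward; lengths in m; the calibration is good to about 2 mm. A picture is of the moment at which its call begins: read the wrist's pose just before it.
- ctrl.hand_in(): hands the job in, once; it reports no verdict.
The state is a dict: "time_s": time; "joints": joint angles; "dq": joint speeds; "effort": joint torques, N m; "position": TCP position; "tool_rot": TCP orientation; "contact_force": force on the tool from outside, world axes, zero at the start; "torque": the same for the moment, N m; "opening": opening from 0.0 (shut) to 1.0 (fully open).
Only numpy, scipy, OpenCV 4.12 (cv2) and the standard library are available. Lean on these libraries where they do the work, as an engineer would, in place of code of your own. Each camera call takes 0.05 s, during which the arm holds its last target.

### The job

Get the steamer tray ready. First take the scrubbing brush off the tray and put it in the grey tub; then lay every lidded tin on the tray in one straight row beside the square dish and centred on it, using the white spacer bar to set each gap to the bar's thickness, and take the bar off the tray onto the bench. Then lift the scoop by its grip bar and tilt it slowly, lip down, over the dish until potatoes begin to come, hold that angle so that only about half of them (two or three of the five) end up in the dish and the rest stay in the scoop, and stand the scoop upright on the bench again; leave the bottle, jar and timer where they are.

Things in the scene. Friction and masses are not known exactly. Their poses are not given: they have to be found in the camera images.
- tray: flat aluminium oven sheet, fixed: 180 (its x) x 460 (its y) mm, 8 mm thick with a thin raised edge. Origin under its centre, on the bench.
- dish: open square steel dish fixed on the tray at the tray's +y end, same yaw as the tray: 150 x 150 mm outside, 50 mm high, walls and floor 4 mm. Origin at the centre of its underside (8 mm above the bench). The row of tins runs from it along its -y axis: the dish's wall faces -y at y = -75 mm, with tins centred at dish x = 0, their short side along the row.
- tin1: lidded tin, loose, about 0.35 kg; two or three of the three alike are present: 110 (its x) x 60 (its y) mm, 45 mm high, origin at the centre of its underside. On the middle of the lid a black grip block 18 (x) x 42 (y) mm, standing 27 mm above the lid (top at 72 mm): pinch it from above across its 18 mm. In the row the tin's y axis (either way round) lies along the dish's y axis.
- tin2: lidded tin, loose, about 0.35 kg; two or three of the three alike are present: 110 (its x) x 60 (its y) mm, 45 mm high, origin at the centre of its underside. On the middle of the lid a black grip block 18 (x) x 42 (y) mm, standing 27 mm above the lid (top at 72 mm): pinch it from above across its 18 mm. In the row the tin's y axis (either way round) lies along the dish's y axis.
- tin3: lidded tin, loose, about 0.35 kg; two or three of the three alike are present: 110 (its x) x 60 (its y) mm, 45 mm high, origin at the centre of its underside. On the middle of the lid a black grip block 18 (x) x 42 (y) mm, standing 27 mm above the lid (top at 72 mm): pinch it from above across its 18 mm. In the row the tin's y axis (either way round) lies along the dish's y axis.
- spacer: white plastic spacer bar, loose, 0.2 kg, standing on its long edge: 110 (its x) x 24 (its y, the thickness that sets the gap) x 90 mm high; origin at the centre of its underside. It stands higher than the tins and the dish, so that its top can be pinched across the 24 mm (near one end, clear of the tins' grips) and drawn out upward.
- brush: scrubbing brush lying on the tray, bristles down, in the way of the row, 0.15 kg: wooden back 140 (its x) x 46 (its y) x 20 mm, on a grey bristle block 26 mm high; 46 mm high in all; origin at the centre of its underside.
- tub: grey plastic open tub standing fixed on the bench at one side: 230 (its x) x 135 (its y) mm outside, 60 mm high, wall and floor 5 mm. Origin at the centre of its underside.
- scoop: open steel chute scoop, loose, 0.35 kg, holding the potatoes, on the bench on the side away from the tub: 153 (its x, from back wall to lip) x 76 (its y) mm, side walls to 115 mm, open on top and at the lip (+x end). Origin under its middle. Black grip bar across the top over the middle: 16 (x) x 78 (y) mm, from height 135 to 161; pinch it from above across the 16 mm.
- scoop_grip (a point): middle of the scoop's grip bar, 148 mm above its underside, over its origin.
- scoop_lip (a point): middle of the scoop's pouring edge: x = 74, y = 0, z = 83 mm in the scoop's frame. Below the lip the front is cut back: the scoop's foot reaches only to x = 30 mm (underside of the front part at z = 60 mm).
- scoop_mid (a point): middle of the scoop's inside (x = 0, y = 0, z = 70 mm in its frame). The floor inside rises from the back wall to the lip, steeply at the back (40 degrees) and ever more gently to the lip (12 degrees), so potatoes stay in while it stands upright.
- potato1: one of five fingerling potatoes, 60 mm long (its y), 30 mm thick, round ends, 40 g, origin at its centre. They start in the scoop lying crosswise one behind the other; as its lip end is tilted down slowly they roll out one at a time, the foremost at about 23 degrees of tilt and each next one about 7 degrees later.
- potato2: one of five fingerling potatoes, 60 mm long (its y), 30 mm thick, round ends, 40 g, origin at its centre. They start in the scoop lying crosswise one behind the other; as its lip end is tilted down slowly they roll out one at a time, the foremost at about 23 degrees of tilt and each next one about 7 degrees later.
- potato3: one of five fingerling potatoes, 60 mm long (its y), 30 mm thick, round ends, 40 g, origin at its centre. They start in the scoop lying crosswise one behind the other; as its lip end is tilted down slowly they roll out one at a time, the foremost at about 23 degrees of tilt and each next one about 7 degrees later.
- potato4: one of five fingerling potatoes, 60 mm long (its y), 30 mm thick, round ends, 40 g, origin at its centre. They start in the scoop lying crosswise one behind the other; as its lip end is tilted down slowly they roll out one at a time, the foremost at about 23 degrees of tilt and each next one about 7 degrees later.
- potato5: one of five fingerling potatoes, 60 mm long (its y), 30 mm thick, round ends, 40 g, origin at its centre. They start in the scoop lying crosswise one behind the other; as its lip end is tilted down slowly they roll out one at a time, the foremost at about 23 degrees of tilt and each next one about 7 degrees later.
- spray: bystander: clear bottle, radius 33, height 190 mm, standing at the right. Origin under its centre.
- jar: bystander: glass jar, radius 38, height 110 mm, standing at the left. Origin under its centre.
- timer: bystander: white kitchen timer 30 x 75 x 60 mm, beyond the tray. Origin under its centre.
Not all that is in view belongs to the job. Leave any orange or pink look-alike of the tin1 alone. What is shaped like the tin2 but pink is not meant.

How it is judged:
On the way, in this order (a step that is already met when the one before it is completed fails the run):
1. the brush is in the tub (x of brush in the frame of tub between -0.11 and 0.11 m and y of brush in the frame of tub between -0.062 and 0.062 m and z of brush in the frame of tub below 0.05 m), for 0.2 s.
2. the spacer bar stands between the dish and a tin laid beside it (y of spacer in the frame of dish between -0.096 and -0.078 m and x of spacer in the frame of dish between -0.06 and 0.06 m and z of spacer in the frame of dish below 0.006 m and angle between spacer's own z axis and vertical below 0.08 rad and ((y of tin1 in the frame of dish between -0.137 and -0.121 m and x of tin1 in the frame of dish between -0.012 and 0.012 m and z of tin1 in the frame of dish between -0.006 and 0.006 m and angle between the y axis of tin1 and the y axis of dish, either way round below 0.1 rad and angle between tin1's own z axis and vertical below 0.06 rad) or (y of tin2 in the frame of dish between -0.137 and -0.121 m and x of tin2 in the frame of dish between -0.012 and 0.012 m and z of tin2 in the frame of dish between -0.006 and 0.006 m and angle between the y axis of tin2 and the y axis of dish, either way round below 0.1 rad and angle between tin2's own z axis and vertical below 0.06 rad) or (y of tin3 in the frame of dish between -0.137 and -0.121 m and x of tin3 in the frame of dish between -0.012 and 0.012 m and z of tin3 in the frame of dish between -0.006 and 0.006 m and angle between the y axis of tin3 and the y axis of dish, either way round below 0.1 rad and angle between tin3's own z axis and vertical below 0.06 rad))), for 0.2 s.
3. the spacer bar stands between the first and the second tin (y of spacer in the frame of dish between -0.18 and -0.162 m and x of spacer in the frame of dish between -0.06 and 0.06 m and z of spacer in the frame of dish below 0.006 m and angle between spacer's own z axis and vertical below 0.08 rad and ((y of tin1 in the frame of dish between -0.225 and -0.201 m and x of tin1 in the frame of dish between -0.012 and 0.012 m and z of tin1 in the frame of dish between -0.006 and 0.006 m and angle between the y axis of tin1 and the y axis of dish, either way round below 0.1 rad and angle between tin1's own z axis and vertical below 0.06 rad) or (y of tin2 in the frame of dish between -0.225 and -0.201 m and x of tin2 in the frame of dish between -0.012 and 0.012 m and z of tin2 in the frame of dish between -0.006 and 0.006 m and angle between the y axis of tin2 and the y axis of dish, either way round below 0.1 rad and angle between tin2's own z axis and vertical below 0.06 rad) or (y of tin3 in the frame of dish between -0.225 and -0.201 m and x of tin3 in the frame of dish between -0.012 and 0.012 m and z of tin3 in the frame of dish between -0.006 and 0.006 m and angle between the y axis of tin3 and the y axis of dish, either way round below 0.1 rad and angle between tin3's own z axis and vertical below 0.06 rad))), for 0.2 s.
4. the scoop is held tilted and at least two potatoes have come out of it into the dish (angle between scoop's own z axis and vertical above 0.3 rad and ((distance between each of potato2, potato1 and dish below 0.11 m and height (world z) of each of potato2, potato1 below 0.066 m) or (distance between each of potato3, potato1 and dish below 0.11 m and height (world z) of each of potato3, potato1 below 0.066 m) or (distance between each of potato3, potato2 and dish below 0.11 m and height (world z) of each of potato3, potato2 below 0.066 m) or (distance between each of potato4, potato1 and dish below 0.11 m and height (world z) of each of potato4, potato1 below 0.066 m) or (distance between each of potato4, potato2 and dish below 0.11 m and height (world z) of each of potato4, potato2 below 0.066 m) or (distance between each of potato4, potato3 and dish below 0.11 m and height (world z) of each of potato4, potato3 below 0.066 m) or (distance between each of potato5, potato1 and dish below 0.11 m and height (world z) of each of potato5, potato1 below 0.066 m) or (distance between each of potato5, potato2 and dish below 0.11 m and height (world z) of each of potato5, potato2 below 0.066 m) or (distance between each of potato5, potato3 and dish below 0.11 m and height (world z) of each of potato5, potato3 below 0.066 m) or (distance between each of potato5, potato4 and dish below 0.11 m and height (world z) of each of potato5, potato4 below 0.066 m))), for 0.2 s.
At the end, for the whole second after the job is handed in: Brush in the tub; tins on the tray in one unbroken row from the dish, 24 mm gaps (5 mm either way), in line (12 mm, 0.1 rad); two or three potatoes in the dish, the others in the scoop standing upright on the bench; spacer bar on the bench off the tray; all at rest (all of step 1 and ((y of tin1 in the frame of dish between -0.134 and -0.124 m and x of tin1 in the frame of dish between -0.012 and 0.012 m and z of tin1 in the frame of dish between -0.006 and 0.006 m and angle between the y axis of tin1 and the y axis of dish, either way round below 0.1 rad and angle between tin1's own z axis and vertical below 0.06 rad) or (y of tin2 in the frame of dish between -0.134 and -0.124 m and x of tin2 in the frame of dish between -0.012 and 0.012 m and z of tin2 in the frame of dish between -0.006 and 0.006 m and angle between the y axis of tin2 and the y axis of dish, either way round below 0.1 rad and angle between tin2's own z axis and vertical below 0.06 rad) or (y of tin3 in the frame of dish between -0.134 and -0.124 m and x of tin3 in the frame of dish between -0.012 and 0.012 m and z of tin3 in the frame of dish between -0.006 and 0.006 m and angle between the y axis of tin3 and the y axis of dish, either way round below 0.1 rad and angle between tin3's own z axis and vertical below 0.06 rad)) and ((y of tin1 in the frame of dish between -0.134 and -0.124 m and x of tin1 in the frame of dish between -0.012 and 0.012 m and z of tin1 in the frame of dish between -0.006 and 0.006 m and angle between the y axis of tin1 and the y axis of dish, either way round below 0.1 rad and angle between tin1's own z axis and vertical below 0.06 rad) or (y of tin1 in the frame of dish between -0.221 and -0.205 m and x of tin1 in the frame of dish between -0.012 and 0.012 m and z of tin1 in the frame of dish between -0.006 and 0.006 m and angle between the y axis of tin1 and the y axis of dish, either way round below 0.1 rad and angle between tin1's own z axis and vertical below 0.06 rad) or (y of tin1 in the frame of dish between -0.308 and -0.286 m and x of tin1 in the frame of dish between -0.012 and 0.012 m and z of tin1 in the frame of dish between -0.006 and 0.006 m and angle between the y axis of tin1 and the y axis of dish, either way round below 0.1 rad and angle between tin1's own z axis and vertical below 0.06 rad)) and ((y of tin1 in the frame of dish between -0.134 and -0.124 m and x of tin1 in the frame of dish between -0.012 and 0.012 m and z of tin1 in the frame of dish between -0.006 and 0.006 m and angle between the y axis of tin1 and the y axis of dish, either way round below 0.1 rad and angle between tin1's own z axis and vertical below 0.06 rad) or (y of tin1 in the frame of tin2 between 0.079 and 0.089 m and x of tin1 in the frame of tin2 between -0.015 and 0.015 m) or (y of tin1 in the frame of tin2 between -0.089 and -0.079 m and x of tin1 in the frame of tin2 between -0.015 and 0.015 m) or (y of tin1 in the frame of tin3 between 0.079 and 0.089 m and x of tin1 in the frame of tin3 between -0.015 and 0.015 m) or (y of tin1 in the frame of tin3 between -0.089 and -0.079 m and x of tin1 in the frame of tin3 between -0.015 and 0.015 m)) and ((y of tin2 in the frame of dish between -0.134 and -0.124 m and x of tin2 in the frame of dish between -0.012 and 0.012 m and z of tin2 in the frame of dish between -0.006 and 0.006 m and angle between the y axis of tin2 and the y axis of dish, either way round below 0.1 rad and angle between tin2's own z axis and vertical below 0.06 rad) or (y of tin2 in the frame of dish between -0.221 and -0.205 m and x of tin2 in the frame of dish between -0.012 and 0.012 m and z of tin2 in the frame of dish between -0.006 and 0.006 m and angle between the y axis of tin2 and the y axis of dish, either way round below 0.1 rad and angle between tin2's own z axis and vertical below 0.06 rad) or (y of tin2 in the frame of dish between -0.308 and -0.286 m and x of tin2 in the frame of dish between -0.012 and 0.012 m and z of tin2 in the frame of dish between -0.006 and 0.006 m and angle between the y axis of tin2 and the y axis of dish, either way round below 0.1 rad and angle between tin2's own z axis and vertical below 0.06 rad)) and ((y of tin2 in the frame of dish between -0.134 and -0.124 m and x of tin2 in the frame of dish between -0.012 and 0.012 m and z of tin2 in the frame of dish between -0.006 and 0.006 m and angle between the y axis of tin2 and the y axis of dish, either way round below 0.1 rad and angle between tin2's own z axis and vertical below 0.06 rad) or (y of tin2 in the frame of tin1 between 0.079 and 0.089 m and x of tin2 in the frame of tin1 between -0.015 and 0.015 m) or (y of tin2 in the frame of tin1 between -0.089 and -0.079 m and x of tin2 in the frame of tin1 between -0.015 and 0.015 m) or (y of tin2 in the frame of tin3 between 0.079 and 0.089 m and x of tin2 in the frame of tin3 between -0.015 and 0.015 m) or (y of tin2 in the frame of tin3 between -0.089 and -0.079 m and x of tin2 in the frame of tin3 between -0.015 and 0.015 m)) and ((y of tin3 in the frame of dish between -0.134 and -0.124 m and x of tin3 in the frame of dish between -0.012 and 0.012 m and z of tin3 in the frame of dish between -0.006 and 0.006 m and angle between the y axis of tin3 and the y axis of dish, either way round below 0.1 rad and angle between tin3's own z axis and vertical below 0.06 rad) or (y of tin3 in the frame of dish between -0.221 and -0.205 m and x of tin3 in the frame of dish between -0.012 and 0.012 m and z of tin3 in the frame of dish between -0.006 and 0.006 m and angle between the y axis of tin3 and the y axis of dish, either way round below 0.1 rad and angle between tin3's own z axis and vertical below 0.06 rad) or (y of tin3 in the frame of dish between -0.308 and -0.286 m and x of tin3 in the frame of dish between -0.012 and 0.012 m and z of tin3 in the frame of dish between -0.006 and 0.006 m and angle between the y axis of tin3 and the y axis of dish, either way round below 0.1 rad and angle between tin3's own z axis and vertical below 0.06 rad)) and ((y of tin3 in the frame of dish between -0.134 and -0.124 m and x of tin3 in the frame of dish between -0.012 and 0.012 m and z of tin3 in the frame of dish between -0.006 and 0.006 m and angle between the y axis of tin3 and the y axis of dish, either way round below 0.1 rad and angle between tin3's own z axis and vertical below 0.06 rad) or (y of tin3 in the frame of tin1 between 0.079 and 0.089 m and x of tin3 in the frame of tin1 between -0.015 and 0.015 m) or (y of tin3 in the frame of tin1 between -0.089 and -0.079 m and x of tin3 in the frame of tin1 between -0.015 and 0.015 m) or (y of tin3 in the frame of tin2 between 0.079 and 0.089 m and x of tin3 in the frame of tin2 between -0.015 and 0.015 m) or (y of tin3 in the frame of tin2 between -0.089 and -0.079 m and x of tin3 in the frame of tin2 between -0.015 and 0.015 m)) and ((x of potato1 in the frame of dish between -0.073 and 0.073 m and y of potato1 in the frame of dish between -0.073 and 0.073 m and z of potato1 in the frame of dish between 0 and 0.06 m) or (x of potato1 in the frame of scoop between -0.078 and 0.078 m and y of potato1 in the frame of scoop between -0.034 and 0.034 m and z of potato1 in the frame of scoop between 0.02 and 0.13 m)) and ((x of potato2 in the frame of dish between -0.073 and 0.073 m and y of potato2 in the frame of dish between -0.073 and 0.073 m and z of potato2 in the frame of dish between 0 and 0.06 m) or (x of potato2 in the frame of scoop between -0.078 and 0.078 m and y of potato2 in the frame of scoop between -0.034 and 0.034 m and z of potato2 in the frame of scoop between 0.02 and 0.13 m)) and ((x of potato3 in the frame of dish between -0.073 and 0.073 m and y of potato3 in the frame of dish between -0.073 and 0.073 m and z of potato3 in the frame of dish between 0 and 0.06 m) or (x of potato3 in the frame of scoop between -0.078 and 0.078 m and y of potato3 in the frame of scoop between -0.034 and 0.034 m and z of potato3 in the frame of scoop between 0.02 and 0.13 m)) and ((x of potato4 in the frame of dish between -0.073 and 0.073 m and y of potato4 in the frame of dish between -0.073 and 0.073 m and z of potato4 in the frame of dish between 0 and 0.06 m) or (x of potato4 in the frame of scoop between -0.078 and 0.078 m and y of potato4 in the frame of scoop between -0.034 and 0.034 m and z of potato4 in the frame of scoop between 0.02 and 0.13 m)) and ((x of potato5 in the frame of dish between -0.073 and 0.073 m and y of potato5 in the frame of dish between -0.073 and 0.073 m and z of potato5 in the frame of dish between 0 and 0.06 m) or (x of potato5 in the frame of scoop between -0.078 and 0.078 m and y of potato5 in the frame of scoop between -0.034 and 0.034 m and z of potato5 in the frame of scoop between 0.02 and 0.13 m)) and ((distance between each of potato2, potato1 and dish below 0.11 m and height (world z) of each of potato2, potato1 below 0.066 m) or (distance between each of potato3, potato1 and dish below 0.11 m and height (world z) of each of potato3, potato1 below 0.066 m) or (distance between each of potato3, potato2 and dish below 0.11 m and height (world z) of each of potato3, potato2 below 0.066 m) or (distance between each of potato4, potato1 and dish below 0.11 m and height (world z) of each of potato4, potato1 below 0.066 m) or (distance between each of potato4, potato2 and dish below 0.11 m and height (world z) of each of potato4, potato2 below 0.066 m) or (distance between each of potato4, potato3 and dish below 0.11 m and height (world z) of each of potato4, potato3 below 0.066 m) or (distance between each of potato5, potato1 and dish below 0.11 m and height (world z) of each of potato5, potato1 below 0.066 m) or (distance between each of potato5, potato2 and dish below 0.11 m and height (world z) of each of potato5, potato2 below 0.066 m) or (distance between each of potato5, potato3 and dish below 0.11 m and height (world z) of each of potato5, potato3 below 0.066 m) or (distance between each of potato5, potato4 and dish below 0.11 m and height (world z) of each of potato5, potato4 below 0.066 m)) and (distance between each of potato2, potato1 and scoop_mid below 0.085 m or distance between each of potato3, potato1 and scoop_mid below 0.085 m or distance between each of potato3, potato2 and scoop_mid below 0.085 m or distance between each of potato4, potato1 and scoop_mid below 0.085 m or distance between each of potato4, potato2 and scoop_mid below 0.085 m or distance between each of potato4, potato3 and scoop_mid below 0.085 m or distance between each of potato5, potato1 and scoop_mid below 0.085 m or distance between each of potato5, potato2 and scoop_mid below 0.085 m or distance between each of potato5, potato3 and scoop_mid below 0.085 m or distance between each of potato5, potato4 and scoop_mid below 0.085 m) and angle between scoop's own z axis and vertical below 0.1 rad and height (world z) of scoop between -0.006 and 0.006 m and contact force between each of scoop, spacer and tray below 0.05 N and height (world z) of spacer between -0.01 and 0.06 m and linear speed of each of tin1, tin2, tin3, scoop, spacer below 0.03 m/s); the robot touches nothing.
It fails at once if a bystander (bottle, jar, timer) is knocked away by more than 50 mm (distance of any of spray, jar, timer from where it was at the start of the episode above 0.05 m).
Of tin1, tin2, tin3 only 2 to 3 are there at a start; the rules pass over those that are not, and their reading is None.
At some moment in a run one of tin1, tin2, tin3, brush may be knocked a few centimetres aside while the robot is not near it.
It also fails if it takes over 210 s, if anything falls off the work surface, if the arm or the gripper's body presses on something with over 40 N, if the wrist force passes 120 N, or if a joint passes its speed limit or range.

## Working session

There is one attempt and no reset: what is moved stays moved. The work goes in short steps, Python scripts to look and compute and a tool call to move; the robot and the scene stay as the last step left them, time stands still between calls to the robot, and variables do not carry over. Pictures are saved under pics/ and viewed, and the job is handed in when it is done.

Besides the shell and the picture viewer there is one more tool, called after "Emit:" as name([rows], argument=value, ...), one row to a line, values as JSON. jog_arm: Moves the arm, as the interface text tells. Its arguments: {"type":"object","properties":{"series":{"type":"array"},"hand":{"type":"number"}},"required":["series"]}

```bash
ls; mkdir -p pics; cat > h.py <<'E'
import numpy as np,cv2
from rig import ctrl
def snap(n,f):
    d=ctrl.grab_frame(n); cv2.imwrite(f"pics/{f}.png",d["pixels"][:,:,::-1]); 
    np.savez(f"pics/{f}.npz",**{k:np.array(v) for k,v in d.items()}); return d
E
python3 - <<'E'
from h import *
print(ctrl.state())
for n in("side","top","wrist"):
    d=snap(n,n+"0"); print(n,[ (k,d[k]) for k in d if k not in("pixels","depth")],(d["depth"]>0).mean())
E
```

```text
pics
{'time_s': 0.0, 'joints': array([ 1.34112302,  0.32182024, -0.07009207,  1.45165658,  0.02259172,
        1.37077895, -0.0569198 ]), 'dq': array([ 0.00026092, -0.00086369, -0.00089335,  0.00092244, -0.0005126 ,
        0.00037049, -0.00018352]), 'effort': array([ 1.25288334e-03, -4.91288495e+01, -4.03160099e-01, -3.12533319e+01,
       -6.40672515e-02,  4.36609774e-02,  1.81496566e-04]), 'position': array([ 0.15671698, -0.63026854,  0.22147259]), 'tool_rot': array([-9.24839964e-04,  9.92579624e-01,  1.21592808e-01, -1.56701371e-04]), 'contact_force': array([-0.6953024 ,  0.16073757,  0.44655374]), 'torque': array([-0.0326114 ,  0.04454455, -0.00913215]), 'opening': 0.9971496459038578}
side [('camera_matrix', array([[563.48947019,   0.        , 323.57742067],
       [  0.        , 563.48947019, 236.85517575],
       [  0.        ,   0.        ,   1.        ]])), ('R', array([[-0.78982171, -0.61320666,  0.01261968],
       [-0.43681668,  0.54794636, -0.71340449],
       [ 0.43054948, -0.56897484, -0.70063883]])), ('t', array([0.36960196, 0.27564437, 1.3636454 ]))] 0.97344401041666
[... 264 characters left out ...]
6017, -0.08291687],
       [ 0.08276325,  0.00706946, -0.99654416]])), ('t', array([-0.02225503,  0.47048297,  1.05800131]))] 0.9959342447916667
wrist [('camera_matrix', array([[412.40524527,   0.        , 311.36820805],
       [  0.        , 412.40524527, 241.9443404 ],
       [  0.        ,   0.        ,   1.        ]])), ('hand_eye', array([[ 2.80851465e-04, -9.55168254e-01, -2.96063385e-01,
         8.05696645e-02],
       [ 9.99999948e-01,  3.15101333e-04, -6.79697012e-05,
        -7.52024713e-05],
       [ 1.58212468e-04, -2.96063351e-01,  9.55168293e-01,
        -1.61109514e-01],
       [ 0.00000000e+00,  0.00000000e+00,  0.00000000e+00,
         1.00000000e+00]]))] 0.9960091145833333
```

View pics/top0.png

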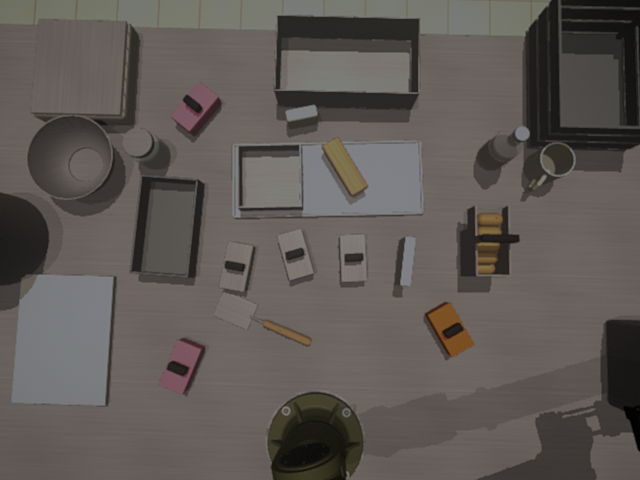

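View pics/side0.png

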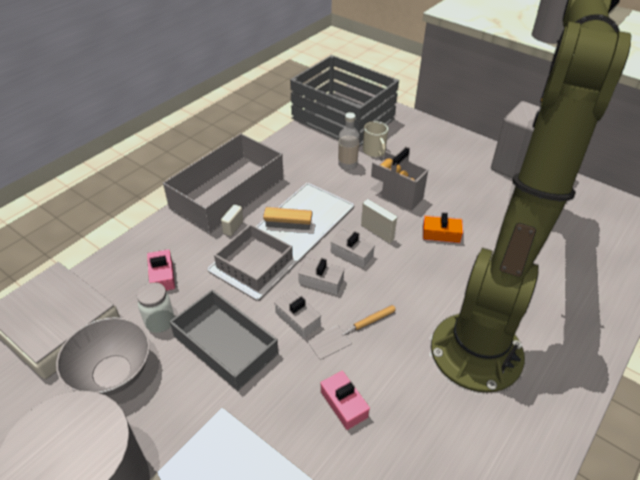

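View pics/wrist0.png

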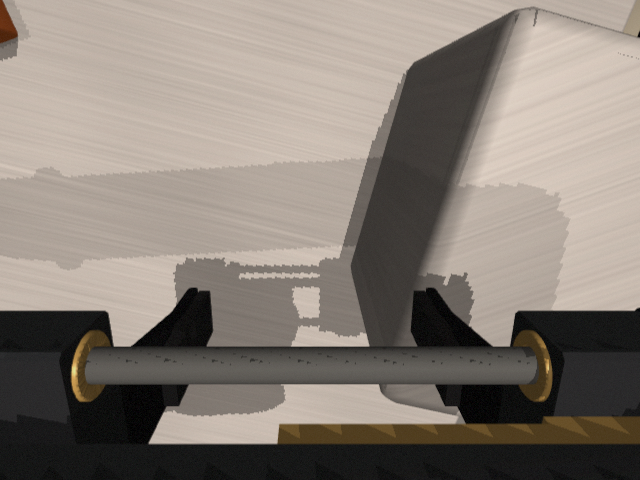

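```bash
cat >> h.py <<'E'
def cam_pose(d,st=None):
    if "R" in d: R=np.array(d["R"]);t=np.array(d["t"]); return R.T,-R.T@t   # cam->world
    from scipy.spatial.transform import Rotation as Ro
    q=st["tool_rot"]; Rt=Ro.from_quat([q[1],q[2],q[3],q[0]]).as_matrix()
    H=np.array(d["hand_eye"]); return Rt@H[:3,:3], Rt@H[:3,3]+st["position"]
def cloud(d,st=None):
    Rw,c=cam_pose(d,st); K=d["camera_matrix"]; v,u=np.mgrid[:480,:640]
    z=d["depth"]; P=np.stack([(u-K[0,2])/K[0,0]*z,(v-K[1,2])/K[1,1]*z,z],-1)
    return P@Rw.T+c
def ray(d,uv,h,st=None):
    Rw,c=cam_pose(d,st); K=d["camera_matrix"]; uv=np.atleast_2d(uv).astype(float)
    r=np.stack([(uv[:,0]-K[0,2])/K[0,0],(uv[:,1]-K[1,2])/K[1,1],np.ones(len(uv))],-1)@Rw.T
    return c+r*((h-c[2])/r[:,2])[:,None]
def load(f):
    z=np.load(f"pics/{f}.npz"); return {k:z[k] for k in z.files}
E
python3 - <<'E'
from h import *
d=load("top0"); P=cloud(d)
for n,(u,v) in dict(tinL=(229,250),tinM=(300,270),tinR=(353,270),barL=(235,266),barM=(295,254),barR=(353,258),spacer=(408,255),brush=(345,165),tubfloor=(165,230),tubrimL=(140,230),dishfl=(270,178),tray=(390,180),trayedge=(421,180),grip=(500,239),pot1=(489,217),potl=(486,268),bench=(340,320),box=(345,70),bottle=(503,148),timer=(301,115),jar=(140,145)).items(): print(n,P[v,u].round(3))
im=d["pixels"]; c=np.clip(im[120:320,110:540].astype(float)*1.8,0,255).astype(np.uint8)
cv2.imwrite("pics/c1.png",cv2.resize(c[:,:,::-1],(800,372),interpolation=cv2.INTER_CUBIC))
Rw,cc=cam_pose(d); print(cc)
E
```

```text
tinL [0.44  0.213 0.041]
tinM [0.398 0.046 0.043]
tinR [ 0.401 -0.077  0.045]
barL [0.403 0.19  0.074]
barM [0.433 0.056 0.071]
barR [ 0.427 -0.075  0.074]
spacer [ 0.436 -0.195  0.091]
brush [ 0.645 -0.053  0.055]
tubfloor [0.487 0.377 0.006]
tubrimL [0.482 0.425 0.037]
dishfl [0.619 0.127 0.015]
tray [ 0.622 -0.164  0.009]
trayedge [ 0.624 -0.239  0.01 ]
grip [ 0.47  -0.372  0.163]
pot1 [ 0.523 -0.369  0.108]
potl [ 0.413 -0.381  0.052]
bench [ 0.282 -0.051 -0.002]
box [ 0.9   -0.049  0.001]
bottle [ 0.672 -0.392  0.131]
timer [0.761 0.053 0.059]
jar [0.665 0.405 0.111]
[ 0.38172184 -0.01784239  1.0932458 ]
```

View pics/c1.png

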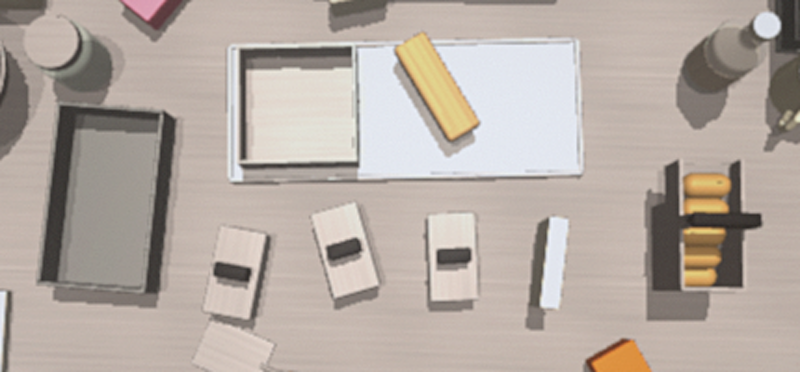

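```bash
cat >> h.py <<'E'
def rect(P,m):
    q=P[m][:,:2].astype(np.float32); (c,s,a)=cv2.minAreaRect(q*1000); return np.round(c,1),np.round(s,1),round(a,1),m.sum()
def box(P,x0,x1,y0,y1,z0,z1):
    return (P[...,0]>x0)&(P[...,0]<x1)&(P[...,1]>y0)&(P[...,1]<y1)&(P[...,2]>z0)&(P[...,2]<z1)
E
python3 - <<'E'
from h import *
d=load("top0"); P=cloud(d)
im=d["pixels"].astype(int); hsv=cv2.cvtColor(d["pixels"],cv2.COLOR_RGB2HSV)
for n,b in dict(L=(.33,.47,.13,.25),M=(.35,.5,.0,.115),R=(.35,.5,-.13,-.02)).items():
    print(n,"lid",rect(P,box(P,*b,.032,.056)),"blk",rect(P,box(P,*b,.064,.085)))
print("spacer",rect(P,box(P,.35,.52,-.25,-.14,.078,.1)))
print("brush",rect(P,box(P,.54,.73,-.13,.03,.042,.07)))
print("dishrim",rect(P,box(P,.5,.74,.02,.24,.045,.07)))
print("tub",rect(P,box(P,.3,.66,.25,.47,.05,.07)))
print("grip",rect(P,box(P,.43,.5,-.46,-.3,.15,.18)))
print("scoopwall",rect(P,box(P,.36,.58,-.46,-.3,.10,.125)))
print("tray", rect(P,box(P,.5,.74,-.3,.3,.005,.1)))
g=ray(d,[(233,144),(423,141),(423,216),(233,217)],.012);print(g.round(3))
g=ray(d,[(233,144),(423,141),(423,216),(233,217)],.012);print(g.round(3))
E
```

```text
L lid (array([402.5, 195.8]), array([ 60.9, 110. ]), 81.4, np.int64(1106)) blk (array([402.4, 195.4]), array([42.3, 17.7]), 81.2, np.int64(150))
M lid (array([434. ,  59.4]), array([110. ,  60.1]), 17.6, np.int64(1070)) blk (array([434. ,  59.1]), array([17.8, 41.2]), 17.3, np.int64(147))
R lid (array([429.2, -75.2]), array([110.3,  60. ]), 3.8, np.int64(1079)) blk (array([428.8, -75. ]), array([16.1, 40.9]), 1.3, np.int64(148))
spacer (array([ 422.9, -194. ]), array([ 24.8, 109.7]), 84.1, np.int64(569))
brush (array([642.9, -50.5]), array([140.7,  47.4]), 31.8, np.int64(1170))
dishrim (array([615.3, 124.1]), array([151.4, 149.4]), 2.6, np.int64(642))
tub (array([516.8, 361.5]), array([140.9, 282.6]), 88.5, np.int64(1030))
grip (array([ 471.8, -372.2]), array([14.9, 78.1]), 1.3, np.int64(305))
scoopwall (array([ 470.8, -372.2]), array([153.4,  79.2]), 0.8, np.int64(899))
tray (array([622.1,   4.6]), array([239.2, 591.6]), 0.4, np.int64(14054))
[[ 0.701  0.221  0.012]
 [ 0.72  -0.243  0.012]
 [ 0.536 -0.245  0.012]
 [ 0.522  0.213  0.012]]
[[ 0.701  0.221  0.012]
 [ 0.72  -0.243  0.012]
 [ 0.536 -0.245  0.012]
 [ 0.522  0.213  0.012]]
```

Emit:
jog_arm([
  [3.1,3.7,0.2,0.025],
  [3.1,3.7,0.2,0.025],
  [3.1,3.7,0.2,0.025],
  [3.1,3.7,0.2,0.025],
  [3.1,3.7,0.2,0.025],
  [3.1,3.7,0.2,0.025],
  [3.1,3.7,0.2,0.025],
  [3.1,3.7,0.2,0.025],
  [3.1,3.7,0.2,0.025],
  [3.1,3.7,0.2,0.025],
  [3.1,3.7,0.2,0.025],
  [3.1,3.7,0.2,0.025],
])

```text
time_s: 1.35
position: [0.5297, -0.1852, 0.2467]
tool_rot: [0.0, 0.963, 0.269, -0.0]
contact_force: [1.3, -0.9, 0.2]
opening: 1.003
```

```bash
cat >> h.py <<'E'
def pose():
    s=ctrl.state(); q=s["tool_rot"]
    from scipy.spatial.transform import Rotation as Ro
    R=Ro.from_quat([q[1],q[2],q[3],q[0]]).as_matrix(); y=R[:,1]
    print("t",round(s["time_s"],2),"p",(s["position"]*1000).round(1),"jaw",round(np.degrees(np.arctan2(y[1],y[0]))%180,2),"tilt",round(np.degrees(np.arccos(-R[2,2])),2),"F",s["contact_force"].round(1),"op",round(s["opening"]*87,1),"j7",round(s["joints"][6],2)); return s
E
python3 - <<'E'
from h import *
st=pose(); d=snap("wrist","w1"); P=cloud(d,st)
b=box(P,.5,.74,-.3,.3,.04,.07)
d2=snap("top","t1");P2=cloud(d2)
print("tub",rect(P2,box(P2,.3,.64,.25,.47,.045,.068)))
E
```

```text
t 1.35 p [ 529.7 -185.2  246.7] jaw 121.2 tilt 0.03 F [ 1.3 -0.9  0.2] op 87.3 j7 -0.8
tub (array([507.2, 363.9]), array([142.6, 260.9]), 87.0, np.int64(1164))
```

View pics/w1.png

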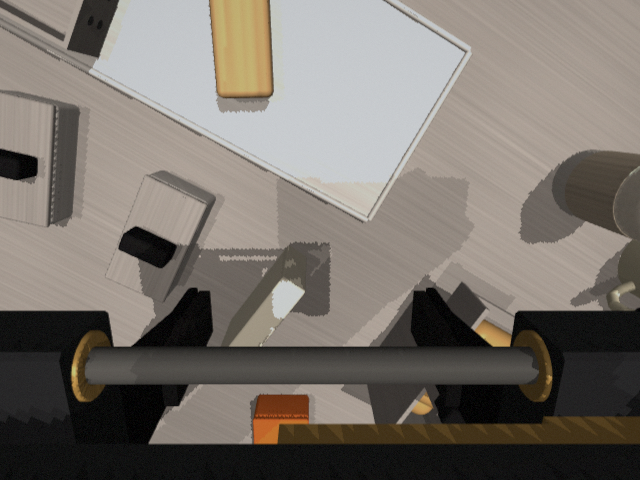

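View pics/t1.png

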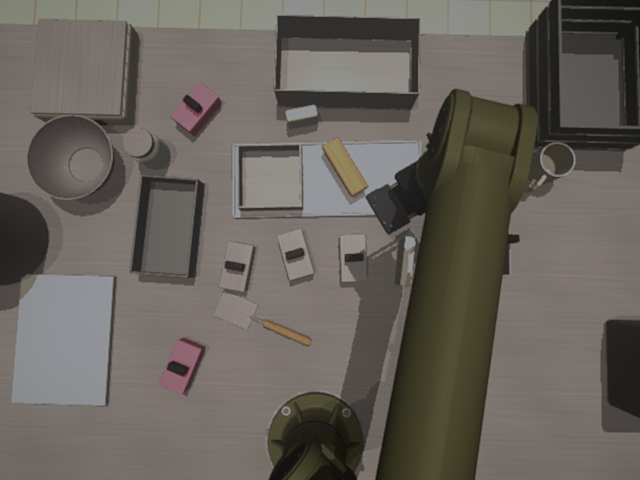

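```bash
python3 - <<'E'
from h import *
d=load("t1")
g=ray(d,[(142,177.5),(203,179.5),(195,278),(132,274.5)],.06);print(g.round(3),g.mean(0), np.linalg.norm(np.diff(g,axis=0),axis=1))
st=ctrl.state(); w=load("w1"); P=cloud(w,st)
print("brush",rect(P,box(P,.54,.75,-.13,.03,.042,.07)))
# tray edges from top0 white mask
e=load("top0"); print(ray(e,[(234,143),(422,141),(423,215),(233,217)],.012).round(4))
E
```

```text
[[0.603 0.418 0.06 ]
 [0.601 0.276 0.06 ]
 [0.373 0.283 0.06 ]
 [0.378 0.428 0.06 ]] [0.48869607 0.35124855 0.06      ] [0.14207784 0.22814309 0.14437248]
brush (array([614.5, -61. ]), array([71.9, 46.4]), 32.9, np.int64(5659))
[[ 0.7039  0.2182  0.012 ]
 [ 0.72   -0.2406  0.012 ]
 [ 0.538  -0.2445  0.012 ]
 [ 0.5217  0.2129  0.012 ]]
```

Emit:
jog_arm([
  [2.83,3.37,0,0.01],
  [2.83,3.37,0,0],
  [2.83,3.37,-1,0],
  [2.83,3.37,-2,0],
  [0,0,-4,0],
  [0,0,-4,0],
  [0,0,-4,0],
  [0,0,-3,0],
  [0,0,-2,0],
  [0,0,-1.7,0],
  [0,0,0,0],
])

```text
time_s: 2.55
position: [0.6399, -0.0525, 0.0267]
tool_rot: [-0.001, 0.962, 0.273, -0.002]
contact_force: [-0.8, -0.5, 0.3]
opening: 0.999
```

Emit:
jog_arm([
  [0,0,0,0],
  [0,0,0,0],
  [0,0,0,0],
  [0,0,0,0],
  [0,0,0,0],
  [0,0,0,0],
], hand=1)

```text
time_s: 3.15
position: [0.6422, -0.052, 0.0299]
tool_rot: [0.0, 0.962, 0.273, 0.0]
contact_force: [-0.1, 0.4, 0.6]
opening: 0.537
```

Emit:
jog_arm([
  [0,0,4,0],
  [0,0,4,0],
  [-1.53,4.02,2,-0.059],
  [-1.53,4.02,2,-0.059],
  [-1.53,4.02,0,-0.059],
  [-1.53,4.02,0,-0.059],
  [-1.53,4.02,0,-0.059],
  [-1.53,4.02,0,-0.059],
  [-1.53,4.02,0,-0.059],
  [-1.53,4.02,0,-0.059],
  [-1.53,4.02,0,-0.059],
  [-1.53,4.02,0,-0.059],
])

```text
time_s: 4.35
position: [0.4881, 0.3512, 0.1494]
tool_rot: [0.0, 1.0, -0.019, -0.0]
contact_force: [1.1, -0.0, -1.5]
opening: 0.529
```

```bash
python3 - <<'E'
from h import *
st=pose(); d=snap("side","s2"); snap("top","t2")
E
```

```text
t 4.35 p [488.1 351.2 149.4] jaw 87.78 tilt 0.03 F [ 1.1 -0.  -1.5] op 46.0 j7 -2.45
```

View pics/s2.png

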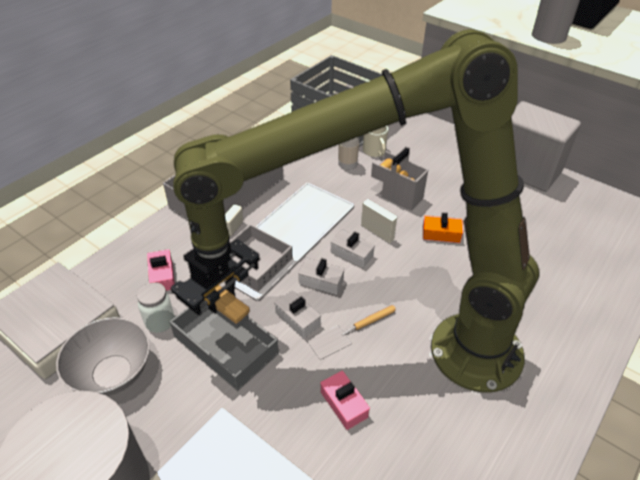

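Emit:
jog_arm([
  [0,0,-4,0],
  [0,0,-4,0],
  [0,0,-2,0],
  [0,0,-1.0,0],
  [0,0,-0.8,0],
  [0,0,0,0],
  [0,0,0,0],
])

```text
time_s: 5.15
position: [0.4898, 0.3506, 0.0327]
tool_rot: [-0.001, 1.0, -0.018, 0.001]
contact_force: [-0.1, 0.3, -1.6]
opening: 0.526
```

Emit:
jog_arm([
  [0,0,0,0],
  [0,0,0,0],
  [0,0,0,0],
  [0,0,2,0],
  [0,0,4,0],
  [0,0,4,0],
  [0,0,4,0],
], hand=0.3)

```text
time_s: 5.85
position: [0.4889, 0.3501, 0.1735]
tool_rot: [-0.0, 1.0, -0.018, 0.0]
contact_force: [1.7, 0.1, -0.1]
opening: 0.697
```

```bash
python3 - <<'E'
from h import *
st=pose(); d=snap("wrist","w3"); snap("top","t3")
E
```

```text
t 5.85 p [488.9 350.1 173.5] jaw 87.95 tilt 0.02 F [ 1.7  0.1 -0.1] op 60.7 j7 -2.43
```

View pics/w3.png

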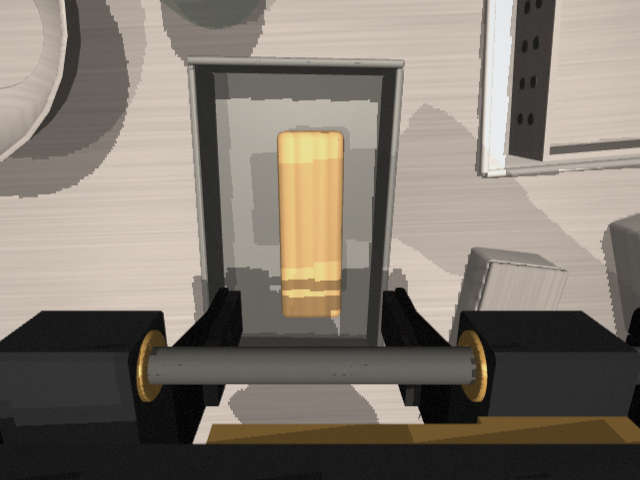

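Emit:
jog_arm([
  [-0.3,-4.5,1,-0.005],
  [-0.3,-4.5,0,-0.005],
  [-0.3,-4.5,0,-0.005],
  [-0.3,-4.5,0,-0.005],
  [-0.3,-4.5,0,-0.005],
  [-0.3,-4.5,0,-0.005],
  [-0.3,-4.5,0,-0.005],
  [-0.3,-4.5,0,-0.005],
  [-0.3,-4.5,0,-0.005],
  [-0.3,-4.5,0,-0.005],
  [-0.3,-4.5,0,-0.005],
  [-0.3,-4.5,0,-0.005],
], hand=0)

```text
time_s: 7.15
position: [0.4526, -0.1918, 0.1816]
tool_rot: [0.0, 0.999, -0.048, 0.0]
contact_force: [1.1, 0.6, -0.7]
opening: 1.0
```

Emit:
jog_arm([
  [0,-0.7,0,-0.007],
  [0,0,0,0],
])

```text
time_s: 7.35
position: [0.4525, -0.1985, 0.1812]
tool_rot: [-0.0, 0.999, -0.053, -0.0]
contact_force: [0.8, 0.1, -1.1]
opening: 0.996
```

```bash
python3 - <<'E'
from h import *
st=pose(); d=snap("wrist","w4"); P=cloud(d,st)
print("spacer",rect(P,box(P,.35,.52,-.25,-.14,.078,.1)))
m=box(P,.35,.52,-.25,-.14,.078,.1);print(np.median(P[m],0), P[m].min(0),P[m].max(0))
t=snap("top","t4"); P=cloud(t)
print("brush",rect(P,box(P,.39,.6,.29,.42,.035,.06)))
for n,b in dict(L=(.33,.47,.13,.25),M=(.35,.5,.0,.115),R=(.35,.5,-.13,-.02)).items():
    print(n,"lid",rect(P,box(P,*b,.032,.056)))
E
```

```text
t 7.35 p [ 452.5 -198.5  181.2] jaw 83.87 tilt 0.03 F [ 0.8  0.1 -1.1] op 86.6 j7 -1.32
spacer (array([ 427.3, -196.6]), array([24. , 97.5]), 84.5, np.int64(5007))
[ 0.43260686 -0.19693216  0.08884431] [ 0.37818617 -0.21283499  0.07805717] [ 0.47661583 -0.18019614  0.09107499]
brush (array([495.7, 355.4]), array([130. , 208.8]), 89.8, np.int64(1648))
L lid (array([402.4, 195.6]), array([ 60.6, 110. ]), 80.8, np.int64(1102))
M lid (array([434. ,  59.4]), array([110. ,  60.1]), 17.6, np.int64(1072))
R lid (array([429. , -75.3]), array([109.8,  60. ]), 3.8, np.int64(1081))
```

View pics/w4.png

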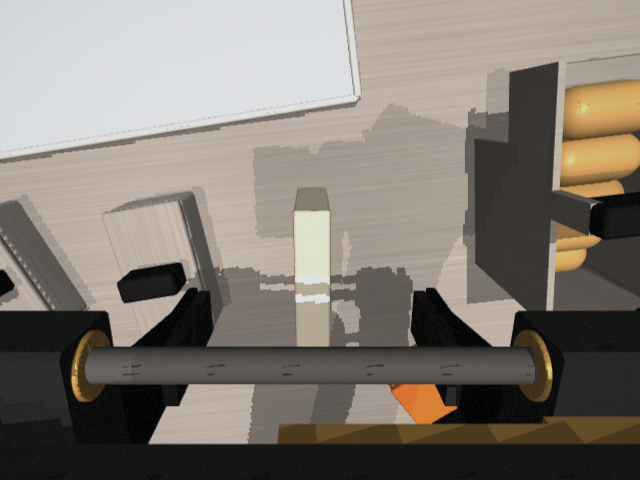

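Emit:
jog_arm([
  [0,0,-4,0],
  [0,0,-4,0],
  [0,0,-2.5,0],
  [0,0,-1.6,0],
  [0,0,0,0],
  [0,0,0,0],
])

```text
time_s: 8.05
position: [0.4537, -0.1956, 0.0611]
tool_rot: [-0.0, 0.999, -0.05, 0.0]
contact_force: [-0.2, 0.2, 0.6]
opening: 1.001
```

Emit:
jog_arm([
  [0,0,0,0],
  [0,0,0,0],
  [0,0,0,0],
  [0,0,0,0],
  [0,0,0,0],
  [0,0,0,0],
  [0,0,0,0],
], hand=1)

```text
time_s: 8.75
position: [0.4531, -0.1971, 0.0606]
tool_rot: [0.0, 0.999, -0.052, -0.0]
contact_force: [0.2, -0.5, 0.5]
opening: 0.448
```

Emit:
jog_arm([
  [0,0,0,0],
  [0,0,0,0],
  [0,0,0,0],
  [0,0,0,0],
])

```text
time_s: 9.15
position: [0.4531, -0.197, 0.0605]
tool_rot: [0.0, 0.999, -0.052, 0.0]
contact_force: [0.5, 0.0, -0.0]
opening: 0.276
```

Emit:
jog_arm([
  [0,0,3,0],
  [0,0,3,0],
  [2.44,2.9,0,0.0175],
  [2.44,2.9,0,0.0175],
  [2.44,2.9,0,0.0175],
  [2.44,2.9,0,0.0175],
  [2.44,2.9,0,0.0175],
  [2.44,2.9,0,0.0175],
  [2.44,2.9,0,0.0175],
  [2.44,2.9,0,0.0175],
  [0,0,0,0],
  [0,0,0,0],
])

```text
time_s: 10.35
position: [0.6478, 0.0363, 0.1194]
tool_rot: [-0.0, 1.0, 0.02, -0.001]
contact_force: [-0.8, -0.5, -2.7]
opening: 0.273
```

```bash
python3 - <<'E'
from h import *
st=pose(); d=snap("wrist","w5"); snap("top","t5"); s=snap("side","s5")
E
```

```text
t 10.35 p [647.8  36.3 119.4] jaw 92.24 tilt 0.13 F [-0.8 -0.5 -2.7] op 23.7 j7 -1.76
```

View pics/w5.png

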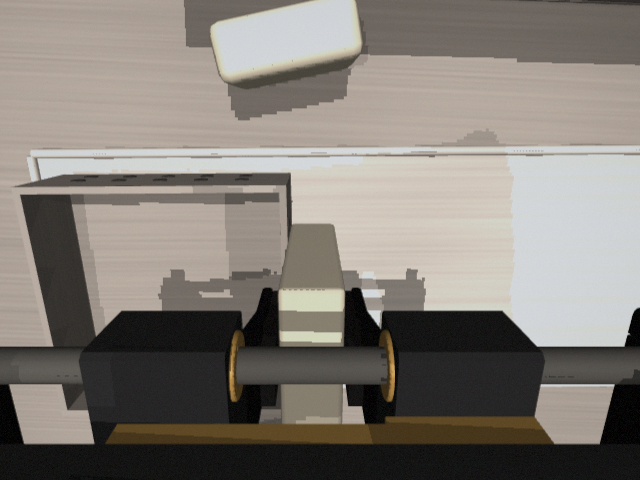

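View pics/s5.png

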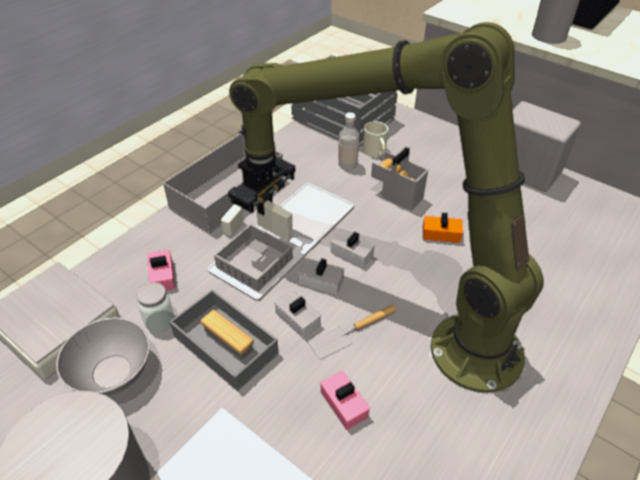

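```bash
cat >> h.py <<'E'
TH=np.radians(2.03); DC=np.array([.6153,.1241])
def todish(p):
    p=np.asarray(p)[...,:2]-DC; c,s=np.cos(TH),np.sin(TH)
    return np.stack([p[...,0]*c+p[...,1]*s,-p[...,0]*s+p[...,1]*c],-1)
def fromdish(x,y):
    c,s=np.cos(TH),np.sin(TH); return DC+[x*c-y*s,x*s+y*c]
E
python3 - <<'E'
from h import *
st=ctrl.state(); d=load("w5"); P=cloud(d,st); D=todish(P)
m=box(P,.5,.72,-.02,.25,.05,.064)
q=D[m]; print(m.sum(), np.percentile(q,[0,1,99,100],axis=0)*1000)
# -y wall: for x bins, min y
for x0 in np.arange(-.02,.08,.01):
    k=(q[:,0]>x0)&(q[:,0]<x0+.01)&(q[:,1]<-.05); 
    if k.sum()>5: print(round(x0,3), (np.percentile(q[k,1],[2,98])*1000).round(1))
for y0 in np.arange(-.07,.08,.02):
    k=(q[:,1]>y0)&(q[:,1]<y0+.02)&(q[:,0]>.04)
    if k.sum()>5: print("far",round(y0,3),(np.percentile(q[k,0],[2,98])*1000).round(1))
# spacer top face
m=box(P,.55,.72,0,.08,.13,.16); q=D[m]; print("sp",m.sum(),np.percentile(q,[1,99],axis=0)*1000, np.percentile(P[m][:,2],[5,50,95]))
E
```

```text
6310 [[ -78.7055596  -104.62758381]
 [ -76.3482855   -85.87377562]
 [  72.91626909   71.32905964]
 [  73.20746036   72.42392881]]
0.02 [-75.9 -74.6]
0.03 [-77.8 -74.7]
0.04 [-78.5 -74.5]
0.05 [-102.4  -74.7]
0.06 [-78.4 -50.9]
0.07 [-77.9 -50.4]
far -0.07 [69.3 73.1]
far -0.05 [68.8 72.9]
far -0.03 [68.7 72.8]
far -0.01 [68.7 72.7]
far 0.01 [68.7 72.5]
far 0.03 [68.2 72.4]
far 0.05 [40.8 72.2]
far 0.07 [41. 72.]
sp 9623 [[  -4.73256227 -113.46388737]
 [  51.93615069  -70.80957748]] [0.13481057 0.14827484 0.15560906]
```

```bash
python3 - <<'E'
from h import *
st=ctrl.state(); d=load("w5"); P=cloud(d,st); D=todish(P)
m=box(P,.55,.72,0,.08,.143,.156); 
for x0 in np.arange(0,.06,.01):
    k=m&(D[...,0]>x0)&(D[...,0]<x0+.01)
    if k.sum()>5: print(round(x0,3),k.sum(),(np.percentile(D[k][:,1],[1,50,99])*1000).round(1),np.median(P[k][:,2]).round(4))
g=ray(d,[(279,290),(344,290)],.1494,st); print(todish(g)*1000)
print(todish(ray(d,[(291,174)],.058,st))*1000)
t=load("t5"); P=cloud(t); m=box(P,.5,.74,.03,.24,.05,.064); print(rect(P,m)); D=todish(P)[m]; print(np.percentile(D,[1,99],axis=0)*1000)
E
```

```text
0.0 1347 [-103.9  -92.3  -80.4] 0.1483
0.01 352 [-103.3  -91.9  -80.7] 0.1484
0.02 192 [-104.6  -92.1  -79.6] 0.1482
0.03 2745 [-114.3  -91.9  -69.8] 0.1486
0.04 1727 [-103.7  -92.   -80.2] 0.1486
0.05 667 [-103.3  -92.3  -80.8] 0.1471
[[  51.36652175  -80.85422387]
 [  51.34845706 -103.40779444]]
[[ 78.70979404 -81.22829121]]
(array([613.8, 145. ]), array([149.9, 107.3]), 2.6, np.int64(267))
[[-75.8929874  -30.79841761]
 [ 73.19277356  74.49226854]]
```

Emit:
jog_arm([
  [0,0.1,-2,0],
  [0,0,-1.5,0],
  [0,0,-1,0],
  [0,0,-0.4,0],
  [0,0,-0.2,0],
  [0,0,0,0],
  [0,0,0,0],
])

```text
time_s: 11.2
position: [0.6488, 0.0361, 0.0703]
tool_rot: [0.0, 1.0, 0.018, 0.001]
contact_force: [0.1, -0.6, -1.9]
opening: 0.272
```

```bash
python3 - <<'E'
from h import *
st=pose(); print(todish(st["position"]))
E
```

```text
t 11.2 p [648.8  36.1  70.3] jaw 92.11 tilt 0.07 F [ 0.1 -0.6 -1.9] op 23.6 j7 -1.77
[ 0.03039218 -0.08914062]
```

Emit:
jog_arm([
  [0,0.1,-0.1,0],
  [0,0,-0.1,0],
  [0,0,-0.1,0],
  [0,0,0,0],
  [0,0,0,0],
])

```text
time_s: 11.7
position: [0.6495, 0.037, 0.0685]
tool_rot: [0.0, 1.0, 0.018, 0.001]
contact_force: [-0.6, -1.1, 4.3]
opening: 0.272
```

```bash
python3 - <<'E'
from h import *
for i in range(3):
  st=pose(); ctrl.grab_frame("top")
print(todish(st["position"]))
E
```

```text
t 11.7 p [649.5  37.   68.5] jaw 92.11 tilt 0.16 F [-0.6 -1.1  4.3] op 23.7 j7 -1.78
t 11.75 p [649.6  36.9  68.5] jaw 92.1 tilt 0.17 F [ 0.5 -0.1  6.3] op 23.6 j7 -1.78
t 11.8 p [649.6  36.9  68.5] jaw 92.1 tilt 0.17 F [-0.   0.3  5. ] op 23.8 j7 -1.78
[ 0.03116177 -0.08834308]
```

Emit:
jog_arm([
  [0,0,0,0],
  [0,0,0,0],
  [0,0,0,0],
  [0,0,0,0],
  [0,0,0,0],
  [0,0,2,0],
  [0,0,4,0],
  [0,0,4,0],
  [-2,0.2,1,0.14],
  [-2,0.2,0,0.14],
  [-2,0.2,0,0.14],
  [-2,0.2,0,0.14],
], hand=0)

```text
time_s: 13.05
position: [0.5675, 0.0451, 0.1766]
tool_rot: [0.0, 0.955, 0.297, 0.0]
contact_force: [-0.5, 0.2, 1.2]
opening: 0.997
```

Emit:
jog_arm([
  [-2,0.2,0,0.14],
  [-2,0.2,0,0.14],
  [-2,0.2,0,0.14],
  [-2,0.2,0,0.14],
  [-2,0.2,0,0.14],
  [-2,0.2,0,0.14],
  [-1.5,0.2,0,0.14],
  [0,0,0,0.14],
  [0,0,0,0.14],
  [0,0,0,0],
  [0,0,0,0],
])

```text
time_s: 14.15
position: [0.4333, 0.0591, 0.1766]
tool_rot: [0.0, 0.6, 0.8, 0.0]
contact_force: [0.6, -0.9, -0.3]
opening: 1.001
```

```bash
python3 - <<'E'
from h import *
st=pose(); d=snap("wrist","w6"); P=cloud(d,st)
b=(.35,.5,.0,.115)
print("lid",rect(P,box(P,*b,.036,.05)),"blk",rect(P,box(P,*b,.064,.085)),np.median(P[box(P,*b,.064,.085)],0))
t=snap("top","t6"); P=cloud(t)
m=box(P,.5,.74,.0,.06,.08,.11); print("spacer",rect(P,m)); D=todish(P)[m]; print(np.percentile(D,[1,50,99],axis=0)*1000)
E
```

```text
t 14.15 p [433.3  59.1 176.6] jaw 16.21 tilt 0.02 F [ 0.6 -0.9 -0.3] op 87.1 j7 0.15
lid (array([431.2,  58.3]), array([110.3,  60.5]), 18.1, np.int64(9915)) blk (array([431.2,  58.7]), array([18.1, 41.3]), 17.5, np.int64(1553)) [0.43078462 0.06004718 0.07057477]
spacer (array([619. ,  35.7]), array([109.8,  22.6]), 1.6, np.int64(538))
[[-53.95593763 -99.66198318]
 [ -1.53718666 -88.52430962]
 [ 54.49276305 -77.19154974]]
```

View pics/w6.png

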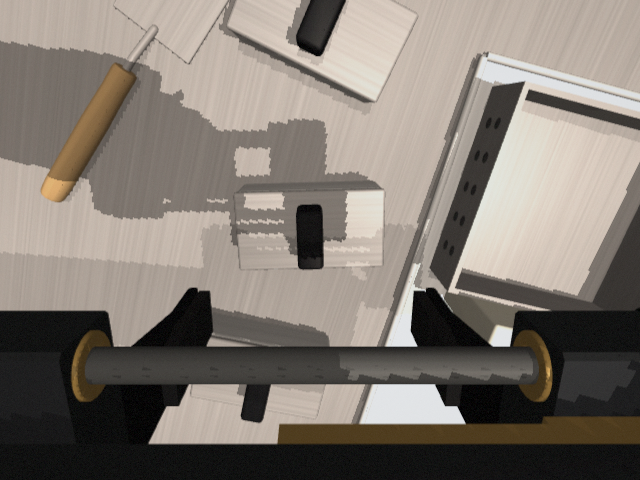

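Emit:
jog_arm([
  [0,0,-4,0.022],
  [0,0,-4,0],
  [0,0,-3,0],
  [0,0,-1.6,0],
  [0,0,0,0],
  [0,0,0,0],
])

```text
time_s: 14.85
position: [0.4335, 0.0592, 0.0509]
tool_rot: [-0.0, 0.591, 0.807, 0.0]
contact_force: [0.3, 0.2, 0.5]
opening: 1.001
```

Emit:
jog_arm([
  [0,0,0,0],
  [0,0,0,0],
  [0,0,0,0],
  [0,0,0,0],
  [0,0,0,0],
  [0,0,0,0],
  [0,0,0,0],
  [0,0,0,0],
  [0,0,0,0],
  [0,0,0,0],
  [0,0,0,0],
  [0,0,0,0],
], hand=1)

```text
time_s: 16.05
position: [0.433, 0.0589, 0.0505]
tool_rot: [-0.0, 0.59, 0.807, -0.0]
contact_force: [-1.7, 0.3, 0.0]
opening: 0.203
```

```bash
python3 - <<'E'
from h import *
st=pose(); print(fromdish(0,-.133))
E
```

```text
t 16.05 p [433.   58.9  50.5] jaw 17.65 tilt 0.03 F [-1.7  0.3  0. ] op 17.7 j7 0.08
[ 0.62001123 -0.00881653]
```

Emit:
jog_arm([
  [0,0,4,0],
  [0,0,4,0],
  [0,-1,4,-0.03],
  [3,-1,0,-0.04],
  [3,-1,0,-0.04],
  [3,-1,0,-0.04],
  [3,-1,0,-0.04],
  [3,-1,0,-0.04],
  [3,-0.77,0,-0.0425],
  [0.7,0,0,0],
  [0,0,0,0],
  [0,0,0,0],
])

```text
time_s: 17.25
position: [0.6191, -0.0079, 0.1698]
tool_rot: [-0.001, 0.694, 0.72, -0.001]
contact_force: [-0.6, 0.0, -3.0]
opening: 0.204
```

```bash
python3 - <<'E'
from h import *
st=pose(); print(todish(st["position"])); d=snap("side","s7")
cv2.imwrite("pics/s7c.png",cv2.resize(d["pixels"][150:330,180:400,::-1],None,fx=3,fy=3))
E
```

```text
t 17.25 p [619.1  -7.9 169.8] jaw 2.11 tilt 0.13 F [-0.6  0.  -3. ] op 17.7 j7 -0.12
[-0.00091005 -0.13203762]
```

View pics/s7c.png

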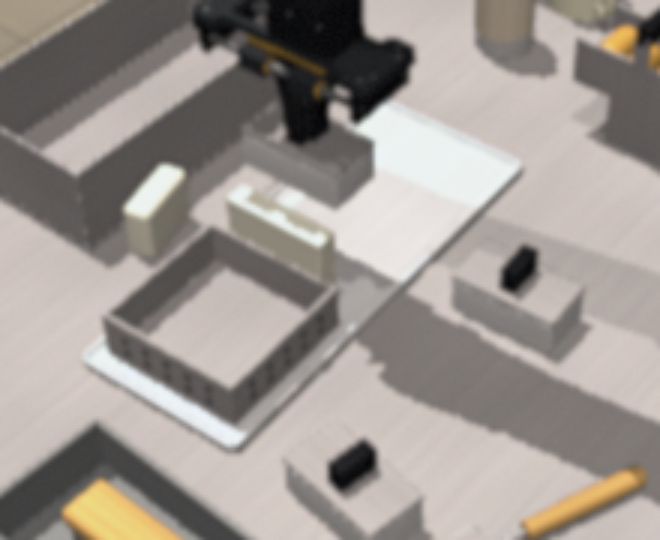

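Emit:
jog_arm([
  [0,-0.25,-4,0],
  [0,0,-4,0],
  [0,0,-2,0],
  [0,0,-0.7,0],
  [0,0,-0.2,0],
  [0,0,-0.15,0],
  [0,0,-0.1,0],
  [0,0,0,0],
])

```text
time_s: 18.1
position: [0.6211, -0.0112, 0.0603]
tool_rot: [0.001, 0.694, 0.72, 0.001]
contact_force: [0.0, 0.2, -2.5]
opening: 0.204
```

```bash
python3 - <<'E'
from h import *
st=pose(); print(todish(st["position"]))
E
```

```text
t 18.1 p [621.1 -11.2  60.3] jaw 2.03 tilt 0.12 F [ 0.   0.2 -2.5] op 17.7 j7 -0.16
[ 0.00099535 -0.13542576]
```

Lower the last 1–2 mm until contact, then push gently against the spacer.

Emit:
jog_arm([
  [0,0,-0.1,0],
  [0,0,-0.1,0],
  [0,0,0,0],
  [0,0.1,0,0],
  [0,0.1,0,0],
  [0,0.1,0,0],
  [0,0.1,0,0],
  [0,0,0,0],
])

```text
time_s: 18.9
position: [0.6214, -0.0094, 0.0587]
tool_rot: [0.002, 0.695, 0.719, -0.0]
contact_force: [-1.6, -4.2, 6.6]
opening: 0.206
```

```bash
python3 - <<'E'
from h import *
st=pose(); print(todish(st["position"]))
E
```

```text
t 18.9 p [621.4  -9.4  58.7] jaw 1.97 tilt 0.22 F [-1.6 -4.2  6.6] op 17.9 j7 -0.17
[ 0.00140623 -0.13361415]
```

Emit:
jog_arm([
  [0,0.1,0,0],
  [0,0.1,0,0],
  [0,0.1,0,0],
  [0,0,0,0],
  [0,0,0,0],
])

```text
time_s: 19.4
position: [0.622, -0.0057, 0.0586]
tool_rot: [0.002, 0.695, 0.719, 0.001]
contact_force: [0.7, -3.4, 5.2]
opening: 0.206
```

```bash
python3 - <<'E'
from h import *
st=pose(); print(todish(st["position"]))
t=snap("top","t8"); P=cloud(t); D=todish(P)
for n,m in (("sp",box(P,.5,.74,.0,.06,.085,.11)),): print(n,m.sum(),np.percentile(D[m],[1,50,99],axis=0)*1000)
E
```

```text
t 19.4 p [622.   -5.7  58.6] jaw 2.0 tilt 0.24 F [ 0.7 -3.4  5.2] op 17.9 j7 -0.17
[ 0.00214741 -0.12994263]
sp 147 [[-53.96996297 -90.4758332 ]
 [-27.98353354 -81.62025526]
 [ 23.70611188 -77.03983999]]
```

Emit:
jog_arm([
  [0,0,0,0],
  [0,0,0,0],
  [0,0,0,0],
  [0,0,0,0],
  [0,0,3,0],
  [0,0,4,0],
  [-4,0,4,0],
  [-4,0,0,0],
  [-4,0,0,0],
  [0,0,0,0],
], hand=0)

```text
time_s: 20.45
position: [0.4997, -0.0042, 0.1615]
tool_rot: [-0.001, 0.694, 0.72, -0.003]
contact_force: [0.3, -0.5, 0.5]
opening: 0.975
```

```bash
cat > meas.py <<'E'
from h import *
import sys
st=pose(); t=snap("top",sys.argv[1]); P=cloud(t); D=todish(P)
def R(m):
    q=D[m].astype(np.float32); c,s,a=cv2.minAreaRect(q*1000); return np.round(c,1),np.round(s,1),round(a,1),m.sum()
X,Y,Z=D[...,0],D[...,1],P[...,2]
sel=(abs(X)<.075)&(Y<-.07)&(Y>-.37)
for n,lo,hi in (("sp",.088,.108),("blk",.07,.085),("lid",.045,.06)):
    m=(sel&(Z>lo)&(Z<hi)).astype(np.uint8); k,L=cv2.connectedComponents(m)
    for i in range(1,k):
        if (L==i).sum()>60: print(n,R(L==i))
E
python3 meas.py t9
```

```text
t 20.45 p [499.7  -4.2 161.5] jaw 2.05 tilt 0.3 F [ 0.3 -0.5  0.5] op 84.8 j7 -0.04
```

View pics/t9.png

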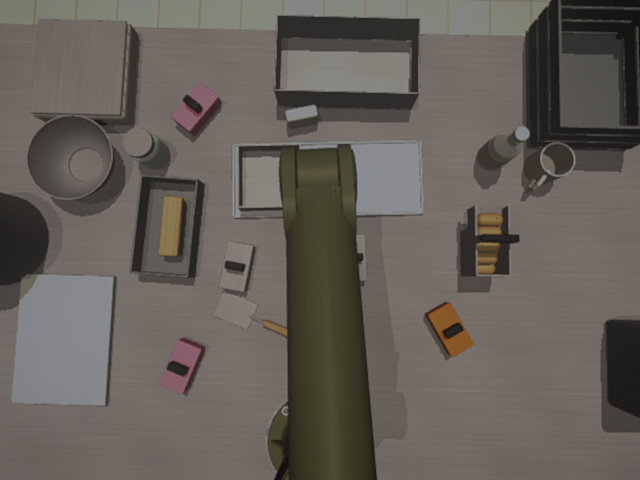

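Emit:
jog_arm([
  [0,-2,0,-0.1427],
  [0,-2,0,-0.1427],
  [0,-2,0,-0.1427],
  [0,-2,0,-0.1427],
  [0,-2,0,-0.1427],
  [0,-2,0,-0.1427],
  [0,-2,0,-0.1427],
  [0,-2,0,-0.1427],
  [0,-2,0,-0.1427],
  [0,-2,0,-0.1427],
  [0,0,0,-0.1427],
  [0,0,0,0],
])

```text
time_s: 21.7
position: [0.5058, -0.2049, 0.162]
tool_rot: [-0.0, 1.0, 0.018, 0.0]
contact_force: [1.0, 0.5, 0.1]
opening: 0.995
```

```bash
python3 meas.py t10
```

```text
t 21.7 p [ 505.8 -204.9  162. ] jaw 92.02 tilt 0.02 F [1.  0.5 0.1] op 86.6 j7 -1.24
sp (array([  0.6, -88.5]), array([ 22.6, 110. ]), 89.8, np.int64(523))
blk (array([   2.7, -129.9]), array([38.8, 17.7]), 89.8, np.int64(145))
lid (array([ -0.2, -84.2]), array([ 27.7, 147.9]), 89.8, np.int64(109))
lid (array([   3.5, -129.6]), array([ 58.9, 110.3]), 89.3, np.int64(1048))
```

Emit:
jog_arm([
  [2.4,4.03,0,0],
  [2.4,4.03,0,0],
  [2.4,4.03,0,0],
  [2.4,4.03,0,0],
  [2.4,4.03,0,0],
  [2.4,4.03,0,0],
  [0,0,0,0],
  [0,0,0,0],
])

```text
time_s: 22.55
position: [0.6491, 0.0403, 0.1618]
tool_rot: [-0.0, 1.0, 0.022, -0.0]
contact_force: [0.4, -0.3, -0.3]
opening: 0.999
```

```bash
python3 - <<'E'
from h import *
st=pose(); print(todish(st["position"])*1000, fromdish(.0306,-.0885)); snap("wrist","w11")
E
```

```text
t 22.55 p [649.1  40.3 161.8] jaw 92.5 tilt 0.07 F [ 0.4 -0.3 -0.3] op 86.9 j7 -1.75
[ 30.77698837 -84.89879349] [0.64901571 0.03673948]
```

View pics/w11.png

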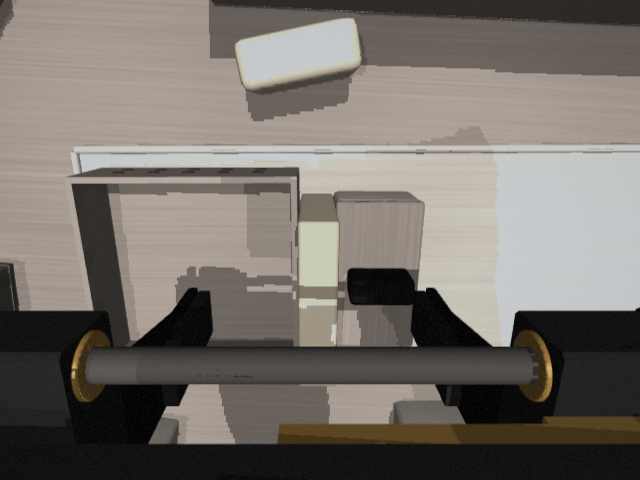

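Emit:
jog_arm([
  [0,-0.35,-3,-0.008],
  [0,0,-3,0],
  [0,0,0,0],
  [0,0,0,0],
])

```text
time_s: 23.0
position: [0.6486, 0.0325, 0.1027]
tool_rot: [0.0, 1.0, 0.014, -0.0]
contact_force: [-0.4, 0.2, 0.7]
opening: 0.995
```

```bash
python3 - <<'E'
from h import *
st=pose(); print(todish(st["position"])*1000)
E
```

```text
t 23.0 p [648.6  32.5 102.7] jaw 91.57 tilt 0.06 F [-0.4  0.2  0.7] op 86.6 j7 -1.77
[ 30.04978783 -92.69450755]
```

Emit:
jog_arm([
  [0,0.33,0,0.008],
  [0,0,-2,0],
  [0,0,-1.4,0],
  [0,0,0,0],
  [0,0,0,0],
  [0,0,0,0],
])

```text
time_s: 23.6
position: [0.6497, 0.0375, 0.0695]
tool_rot: [0.0, 1.0, 0.018, 0.001]
contact_force: [0.0, -0.0, 0.4]
opening: 1.0
```

```bash
python3 - <<'E'
from h import *
st=pose(); print(todish(st["position"])*1000)
E
```

```text
t 23.6 p [649.7  37.5  69.5] jaw 92.1 tilt 0.09 F [ 0.  -0.   0.4] op 87.0 j7 -1.78
[ 31.26361439 -87.72945991]
```

Emit:
jog_arm([
  [0,-0.05,0,0],
  [0,0,0,0],
  [0,0,0,0],
  [0,0,0,0],
  [0,0,0,0],
  [0,0,0,0],
  [0,0,0,0],
  [0,0,0,0],
  [0,0,0,0],
  [0,0,0,0],
  [0,0,0,0],
  [0,0,0,0],
], hand=1)

```text
time_s: 24.8
position: [0.6489, 0.0368, 0.0684]
tool_rot: [0.0, 1.0, 0.018, -0.0]
contact_force: [0.2, -0.2, -0.7]
opening: 0.279
```

Emit:
jog_arm([
  [0,0,1,0],
  [0,0,1,0],
  [0,0,1,0],
  [0,0,2,0],
  [0,0,3,0],
  [0,0,4,0],
  [0,0,0,0],
  [0,0,0,0],
])

```text
time_s: 25.6
position: [0.6497, 0.0371, 0.1904]
tool_rot: [0.0, 1.0, 0.018, 0.002]
contact_force: [-0.2, 0.2, -2.8]
opening: 0.278
```

```bash
python3 - <<'E'
from h import *
st=pose(); print(todish(st["position"])*1000, fromdish(.031,-.1745))
E
```

```text
t 25.6 p [649.7  37.1 190.4] jaw 92.1 tilt 0.19 F [-0.2  0.2 -2.8] op 24.2 j7 -1.75
[ 31.29788373 -88.15216863] [ 0.65246182 -0.04919238]
```

Emit:
jog_arm([
  [0.1,-3,0,0],
  [0.1,-3,0,0],
  [0.07,-2.55,0,0],
  [0,0,0,0],
  [0,0,0,0],
  [0,0,0,0],
])

```text
time_s: 26.2
position: [0.651, -0.0469, 0.1875]
tool_rot: [-0.001, 1.0, 0.019, -0.001]
contact_force: [0.3, 0.2, -3.5]
opening: 0.27
```

```bash
python3 - <<'E'
from h import *
st=pose(); print(todish(st["position"])*1000)
d=snap("wrist","w12"); P=cloud(d,st); D=todish(P); P2=P[...,2]
for nm,lo,hi,y0,y1 in (("lid",.048,.058,-.2,-.09),("spacer",.21,.23,-.25,-.1),("rim",.05,.064,-.09,-.06)):
    m=(P2>lo)&(P2<hi)&(D[...,1]>y0)&(D[...,1]<y1)&(abs(D[...,0])<.08)
    for x0 in (.01,.02,.03,.04,.05):
        k=m&(D[...,0]>x0)&(D[...,0]<x0+.01)
        if k.sum()>20: print(nm,x0,k.sum(),(np.percentile(D[k][:,1],[1,50,99])*1000).round(1))
E
```

```text
t 26.2 p [651.  -46.9 187.5] jaw 92.2 tilt 0.12 F [ 0.3  0.2 -3.5] op 23.5 j7 -1.61
[  29.64593398 -172.17471835]
lid 0.01 922 [-152.4 -128.1 -101.9]
lid 0.02 915 [-154.6 -128.3 -102. ]
lid 0.03 1021 [-160.  -130.5 -101.9]
lid 0.04 1097 [-160.7 -131.3 -102. ]
lid 0.05 762 [-160.1 -131.6 -102.2]
spacer 0.01 464 [-184.1 -172.6 -160.9]
spacer 0.02 91 [-184.9 -172.2 -159.9]
spacer 0.03 3023 [-194.5 -171.5 -150. ]
spacer 0.04 2161 [-194.6 -172.9 -150.7]
spacer 0.05 917 [-183.8 -172.1 -160.9]
rim 0.01 110 [-76.1 -74.6 -71.5]
rim 0.02 110 [-75.9 -74.8 -71.6]
rim 0.03 111 [-75.8 -74.5 -71.3]
rim 0.04 114 [-75.6 -74.4 -71.2]
rim 0.05 123 [-75.5 -74.3 -71.2]
```

View pics/w12.png

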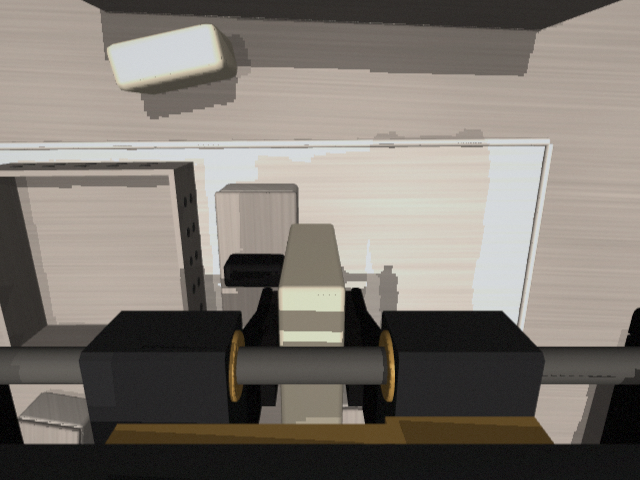

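Emit:
jog_arm([
  [0,-0.15,-4,0],
  [0,0,-4,0],
  [0,0,-2,0],
  [0,0,-1,0],
  [0,0,-0.5,0],
  [0,0,-0.2,0],
  [0,0,-0.1,0],
  [0,0,0,0],
  [0,0,0,0],
])

```text
time_s: 27.15
position: [0.6523, -0.0502, 0.0715]
tool_rot: [0.0, 1.0, 0.018, 0.001]
contact_force: [-1.2, 0.2, -1.2]
opening: 0.272
```

```bash
python3 - <<'E'
from h import *
st=pose(); print(todish(st["position"])*1000)
E
```

```text
t 27.15 p [652.3 -50.2  71.5] jaw 92.09 tilt 0.09 F [-1.2  0.2 -1.2] op 23.7 j7 -1.63
[  30.76528799 -175.48571939]
```

Lower to contact, push gently to tin, release.

Emit:
jog_arm([
  [0,0,-0.1,0],
  [0,0,-0.1,0],
  [0,0,-0.1,0],
  [0,0.1,0,0],
  [0,0.1,0,0],
  [0,0.05,0,0],
  [0,0,0,0],
  [0,0,0,0],
])

```text
time_s: 27.95
position: [0.6522, -0.0491, 0.0685]
tool_rot: [0.001, 1.0, 0.018, 0.001]
contact_force: [-1.6, -3.6, 5.9]
opening: 0.274
```

```bash
python3 - <<'E'
from h import *
st=pose(); print(todish(st["position"])*1000)
E
```

```text
t 27.95 p [652.2 -49.1  68.5] jaw 92.06 tilt 0.14 F [-1.6 -3.6  5.9] op 23.9 j7 -1.64
[  30.71852623 -174.40384755]
```

Emit:
jog_arm([
  [0,0.1,0,0],
  [0,0.1,0,0],
  [0,0,0,0],
  [0,0,0,0],
])

```text
time_s: 28.35
position: [0.6525, -0.0472, 0.0684]
tool_rot: [0.001, 1.0, 0.018, 0.001]
contact_force: [-1.1, -2.7, 5.2]
opening: 0.273
```

Emit:
jog_arm([
  [0,0,0,0],
  [0,0,0,0],
  [0,0,0,0],
  [0,0,0,0],
  [0,0,0,0],
  [0,0,0,0],
  [0,0,2,0],
  [0,0,4,0],
  [-1,0,4,0],
  [-5,0,0,0.14],
  [-4,0,0,0.14],
  [-4,0,0,0.14],
], hand=0)

```text
time_s: 29.55
position: [0.5102, -0.0454, 0.1676]
tool_rot: [0.0, 0.973, 0.229, 0.0]
contact_force: [0.5, 0.5, -0.4]
opening: 0.996
```

```bash
python3 - <<'E'
from h import *
st=pose(); t=snap("top","t13"); P=cloud(t)
for n,b in dict(L=(.33,.47,.13,.25),R=(.35,.5,-.13,-.02)).items():
    print(n,"lid",rect(P,box(P,*b,.032,.056)))
E
```

```text
t 29.55 p [510.2 -45.4 167.6] jaw 116.51 tilt 0.03 F [ 0.5  0.5 -0.4] op 86.7 j7 -1.11
L lid (array([402.3, 195.9]), array([ 61.1, 110.1]), 81.1, np.int64(1101))
R lid (array([0., 0.]), array([0., 0.]), 0.0, np.int64(0))
```

Emit:
jog_arm([
  [-1,-0.37,0,0.1435],
  [-1,-0.37,0,0.1435],
  [-1,-0.37,0,0.1435],
  [-1,-0.37,0,0.1435],
  [-1,-0.37,0,0.1435],
  [-1,-0.37,0,0.1435],
  [-1,-0.37,0,0.1435],
  [-1.1,-0.37,0,0.1435],
  [0,0,0,0],
  [0,0,0,0],
  [0,0,0,0],
])

```text
time_s: 30.7
position: [0.4313, -0.0749, 0.1676]
tool_rot: [0.0, 0.696, 0.718, 0.0]
contact_force: [0.3, -0.0, 0.2]
opening: 0.998
```

```bash
python3 - <<'E'
from h import *
st=pose(); d=snap("wrist","w14"); P=cloud(d,st)
b=(.35,.5,-.14,-.01)
print("lid",rect(P,box(P,*b,.036,.05)),"blk",rect(P,box(P,*b,.064,.085)),np.median(P[box(P,*b,.064,.085)],0))
E
```

```text
t 30.7 p [431.3 -74.9 167.6] jaw 1.82 tilt 0.04 F [ 0.3 -0.   0.2] op 86.8 j7 0.18
lid (array([426.5, -76.5]), array([110.3,  60.7]), 4.3, np.int64(10425)) blk (array([426.5, -76.1]), array([18. , 41.9]), 4.1, np.int64(1639)) [ 0.42653874 -0.07450161  0.07056354]
```

View pics/w14.png

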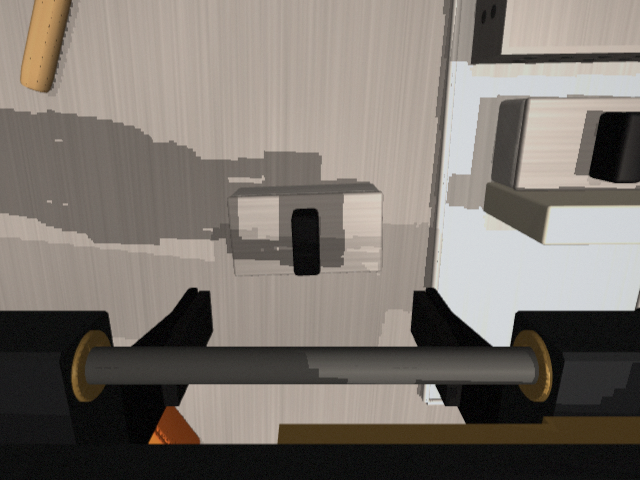

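Emit:
jog_arm([
  [-0.2,0,-4,0.038],
  [0,0,-4,0],
  [0,0,-2.5,0],
  [0,0,-1.2,0],
  [0,0,0,0],
  [0,0,0,0],
])

```text
time_s: 31.35
position: [0.4297, -0.0752, 0.0514]
tool_rot: [0.001, 0.681, 0.732, 0.0]
contact_force: [-0.7, 0.1, 0.0]
opening: 1.001
```

Emit:
jog_arm([
  [0,0,0,0],
  [0,0,0,0],
  [0,0,0,0],
  [0,0,0,0],
  [0,0,0,0],
  [0,0,0,0],
  [0,0,0,0],
  [0,0,0,0],
  [0,0,0,0],
  [0,0,0,0],
  [0,0,0,0],
  [0,0,0,0],
], hand=1)

```text
time_s: 32.55
position: [0.4283, -0.0752, 0.0504]
tool_rot: [-0.0, 0.681, 0.732, -0.0]
contact_force: [-1.8, -0.0, 1.5]
opening: 0.205
```

```bash
python3 - <<'E'
from h import *
st=pose(); print(fromdish(0.002,-.220))
E
```

```text
t 32.55 p [428.3 -75.2  50.4] jaw 4.11 tilt 0.04 F [-1.8 -0.   1.5] op 17.8 j7 0.16
[ 0.62509175 -0.09569109]
```

Emit:
jog_arm([
  [0,0,4,0],
  [0,0,4,0],
  [1.68,-0.5,4,-0.0363],
  [3,-0.5,0,0],
  [3,-0.5,0,0],
  [3,-0.55,0,0],
  [3,0,0,0],
  [3,0,0,0],
  [3,0,0,0],
  [0,0,0,0],
  [0,0,0,0],
  [0,0,0,0],
])

```text
time_s: 33.75
position: [0.6242, -0.0957, 0.1696]
tool_rot: [-0.001, 0.694, 0.72, -0.001]
contact_force: [-0.4, -0.5, -4.1]
opening: 0.207
```

Emit:
jog_arm([
  [0,0,-4,0],
  [0,0,-4,0],
  [0,0,-2,0],
  [0,0,-0.7,0],
  [0,0,-0.2,0],
  [0,0,0,0],
  [0,0,0,0],
  [0,0,0,0],
])

```text
time_s: 34.55
position: [0.6264, -0.0958, 0.063]
tool_rot: [0.001, 0.694, 0.72, 0.001]
contact_force: [0.2, -0.3, -3.4]
opening: 0.204
```

```bash
python3 - <<'E'
from h import *
st=pose(); print(todish(st["position"])*1000)
E
```

```text
t 34.55 p [626.4 -95.8  63. ] jaw 2.03 tilt 0.16 F [ 0.2 -0.3 -3.4] op 17.7 j7 -0.0
[   3.34727155 -220.18789389]
```

Emit:
jog_arm([
  [0,0,-0.2,0],
  [0,0,-0.1,0],
  [0,0,-0.1,0],
  [0,0,-0.1,0],
  [0,0.1,0,0],
  [0,0.1,0,0],
  [0,0.1,0,0],
  [0,0.1,0,0],
  [0,0,0,0],
])

```text
time_s: 35.45
position: [0.6259, -0.095, 0.0586]
tool_rot: [0.002, 0.695, 0.719, -0.001]
contact_force: [-1.6, -4.6, 7.0]
opening: 0.204
```

Emit:
jog_arm([
  [0,0.1,0,0],
  [0,0.05,0,0],
  [0,0,0,0],
  [0,0,0,0],
])

```text
time_s: 35.85
position: [0.6267, -0.0931, 0.0586]
tool_rot: [0.002, 0.695, 0.719, -0.0]
contact_force: [-0.5, -4.0, 5.7]
opening: 0.203
```

```bash
python3 - <<'E'
from h import *
st=pose(); print(todish(st["position"])*1000)
E
```

```text
t 35.85 p [626.7 -93.1  58.6] jaw 1.97 tilt 0.28 F [-0.5 -4.   5.7] op 17.7 j7 -0.01
[   3.66995746 -217.46847724]
```

Emit:
jog_arm([
  [0,0.1,0,0],
  [0,0.1,0,0],
  [0,0,0,0],
  [0,0,0,0],
])

```text
time_s: 36.25
position: [0.627, -0.0909, 0.0586]
tool_rot: [0.003, 0.695, 0.719, -0.0]
contact_force: [0.4, -3.9, 5.3]
opening: 0.208
```

```bash
python3 - <<'E'
from h import *
st=pose(); print(todish(st["position"])*1000)
E
```

```text
t 36.25 p [627.  -90.9  58.6] jaw 1.98 tilt 0.3 F [ 0.4 -3.9  5.3] op 18.1 j7 -0.02
[   4.04822309 -215.29064303]
```

Emit:
jog_arm([
  [0,0,0,0],
  [0,0,0,0],
  [0,0,0,0],
  [0,0,0,0],
  [0,0,3,0],
  [0,0,4,0],
  [-3,-1,4,-0.143],
  [-3,-2,2,-0.143],
  [-3,-2,0,-0.143],
  [-3,-2,0,-0.143],
  [0,-2,0,-0.143],
  [0,-2,0,-0.143],
], hand=0)

```text
time_s: 37.45
position: [0.5052, -0.1988, 0.1861]
tool_rot: [0.0, 0.932, 0.363, 0.0]
contact_force: [0.1, 0.1, 0.1]
opening: 0.992
```

Emit:
jog_arm([
  [0,-2,0,-0.143],
  [0,-2,0,-0.143],
  [0,-2,0,-0.143],
  [0,-1,0,-0.143],
  [0,0,0,-0.141],
  [0,0,0,0],
  [0,0,0,0],
])

```text
time_s: 38.15
position: [0.5061, -0.2674, 0.1855]
tool_rot: [-0.0, 1.0, 0.02, -0.0]
contact_force: [-0.2, 0.4, 0.0]
opening: 1.004
```

```bash
python3 meas.py t15
```

```text
t 38.15 p [ 506.1 -267.4  185.5] jaw 92.26 tilt 0.02 F [-0.2  0.4  0. ] op 87.3 j7 -1.12
sp (array([   1.5, -171.4]), array([ 22.6, 111.2]), 89.3, np.int64(530))
blk (array([   3.9, -215.3]), array([41. , 16.7]), 89.5, np.int64(151))
blk (array([   2.8, -129.8]), array([38.9, 17.5]), 89.4, np.int64(149))
lid (array([ 14.4, -72.2]), array([117.9,   4.2]), 1.1, np.int64(91))
lid (array([   2.5, -141.2]), array([ 81.7, 111.9]), 89.6, np.int64(1052))
lid (array([   4.9, -216.3]), array([ 59.1, 110.9]), 89.2, np.int64(1034))
```

Emit:
jog_arm([
  [2.45,3.67,0,-0.004],
  [2.45,3.67,0,0],
  [2.45,3.67,0,0],
  [2.45,3.67,0,0],
  [2.45,3.67,0,0],
  [2.43,3.67,0,0],
  [0,0,-2,0],
  [0,0,-3,0],
  [0,0,-3,0],
  [0,0,0,0],
  [0,0,0,0],
  [0,0,0,0],
])

```text
time_s: 39.4
position: [0.6542, -0.0477, 0.1079]
tool_rot: [0.0, 1.0, 0.016, 0.002]
contact_force: [0.5, 0.0, -0.7]
opening: 1.004
```

```bash
python3 - <<'E'
from h import *
st=pose(); print(todish(st["position"])*1000)
E
```

```text
t 39.4 p [654.2 -47.7 107.9] jaw 91.84 tilt 0.19 F [ 0.5  0.  -0.7] op 87.3 j7 -1.61
[  32.77198603 -173.03243301]
```

Emit:
jog_arm([
  [0,0.1,-2,0],
  [0,0,-1.85,0],
  [0,0,0,0],
  [0,0,0,0],
  [0,0,0,0],
])

```text
time_s: 39.9
position: [0.6542, -0.0468, 0.0693]
tool_rot: [0.0, 1.0, 0.016, 0.002]
contact_force: [0.0, 0.1, 0.5]
opening: 1.002
```

```bash
python3 - <<'E'
from h import *
st=pose(); print(todish(st["position"])*1000)
E
```

```text
t 39.9 p [654.2 -46.8  69.3] jaw 91.79 tilt 0.19 F [0.  0.1 0.5] op 87.2 j7 -1.62
[  32.83395774 -172.20912803]
```

Emit:
jog_arm([
  [0,0,0,0.004],
  [0,0,0,0],
  [0,0,0,0],
  [0,0,0,0],
  [0,0,0,0],
  [0,0,0,0],
  [0,0,0,0],
  [0,0,0,0],
  [0,0,0,0],
  [0,0,0,0],
  [0,0,0,0],
  [0,0,0,0],
], hand=1)

```text
time_s: 41.1
position: [0.6529, -0.047, 0.0671]
tool_rot: [0.0, 1.0, 0.018, 0.0]
contact_force: [0.3, -0.2, -0.5]
opening: 0.271
```

Emit:
jog_arm([
  [0,0,1,0],
  [0,0,1,0],
  [0,0,1,0],
  [0,0,2,0],
  [0,0,3,0],
  [0,0,4,0],
  [0,-3,0,0],
  [0.1,-3,0,0],
  [0.2,-2.8,0,0],
  [0,0,0,0],
  [0,0,0,0],
  [0,0,0,0],
])

```text
time_s: 42.3
position: [0.6561, -0.1329, 0.1877]
tool_rot: [-0.001, 1.0, 0.019, 0.0]
contact_force: [-0.1, 0.8, -1.7]
opening: 0.275
```

```bash
cat > wm.py <<'E'
from h import *
import sys
st=pose(); print(todish(st["position"])*1000)
d=snap("wrist",sys.argv[1]); P=cloud(d,st); D=todish(P); P2=P[...,2]
for nm,lo,hi in (("lid",.048,.058),("spacer",.19,.235)):
    m=(P2>lo)&(P2<hi)&(D[...,0]>.04)&(D[...,0]<.055)&(D[...,1]<-.09)
    k,L=cv2.connectedComponents(m.astype(np.uint8))
    for i in range(1,k):
        if (L==i).sum()>100: print(nm,(L==i).sum(),(np.percentile(D[L==i][:,1],[1,50,99])*1000).round(1))
E
python3 wm.py w16
```

```text
t 42.3 p [ 656.1 -132.9  187.7] jaw 92.13 tilt 0.08 F [-0.1  0.8 -1.7] op 23.9 j7 -1.45
[  31.63588529 -258.29383733]
lid 1660 [-160.5 -131.5 -101.9]
lid 1610 [-246.8 -217.4 -188.1]
spacer 6896 [-280.3 -258.6 -236.6]
```

View pics/w16.png

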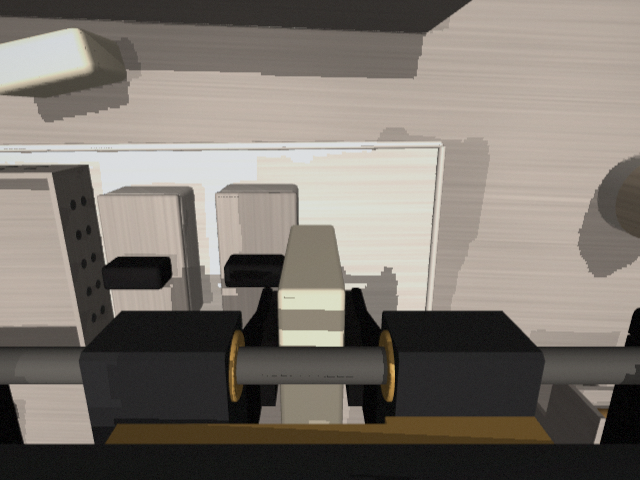

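Emit:
jog_arm([
  [0,-0.3,-4,0],
  [0,0,-4,0],
  [0,0,-2,0],
  [0,0,-1,0],
  [0,0,-0.5,0],
  [0,0,-0.2,0],
  [0,0,-0.1,0],
  [0,0,0,0],
  [0,0,0,0],
])

```text
time_s: 43.25
position: [0.6565, -0.138, 0.0703]
tool_rot: [0.0, 1.0, 0.018, 0.001]
contact_force: [0.2, -0.0, -2.7]
opening: 0.272
```

```bash
python3 - <<'E'
from h import *
st=pose(); print(todish(st["position"])*1000)
E
```

```text
t 43.25 p [ 656.5 -138.    70.3] jaw 92.02 tilt 0.1 F [ 0.2 -0.  -2.7] op 23.7 j7 -1.47
[  31.84923578 -263.3516508 ]
```

Emit:
jog_arm([
  [0,0,-0.2,0],
  [0,0,-0.1,0],
  [0,0,-0.1,0],
  [0,0.1,0,0],
  [0,0.1,0,0],
  [0,0.1,0,0],
  [0,0.1,0,0],
  [0,0.1,0,0],
  [0,0,0,0],
  [0,0,0,0],
])

```text
time_s: 44.25
position: [0.6567, -0.1356, 0.0671]
tool_rot: [0.002, 1.0, 0.017, 0.001]
contact_force: [-0.7, -3.4, 5.3]
opening: 0.275
```

```bash
python3 - <<'E'
from h import *
st=pose(); print(todish(st["position"])*1000)
E
```

```text
t 44.25 p [ 656.7 -135.6   67.1] jaw 91.96 tilt 0.26 F [-0.7 -3.4  5.3] op 23.9 j7 -1.48
[  32.17911507 -260.96147568]
```

Emit:
jog_arm([
  [0,0.1,0,0],
  [0,0.1,0,0],
  [0,0.05,0,0],
  [0,0,0,0],
  [0,0,0,0],
])

```text
time_s: 44.75
position: [0.657, -0.1333, 0.0672]
tool_rot: [0.002, 1.0, 0.017, 0.002]
contact_force: [0.6, -3.7, 5.2]
opening: 0.271
```

```bash
python3 - <<'E'
from h import *
st=pose(); print(todish(st["position"])*1000)
E
```

```text
t 44.75 p [ 657.  -133.3   67.2] jaw 91.95 tilt 0.3 F [ 0.6 -3.7  5.2] op 23.6 j7 -1.48
[  32.55258692 -258.74449432]
```

Emit:
jog_arm([
  [0,0,0,0],
  [0,0,0,0],
  [0,0,0,0],
  [0,0,0,0],
  [0,0,0,0],
  [0,0,0,0],
  [0,0,2,0],
  [0,0,4,0],
  [0,0,4,0],
  [-2,2.6,0,0.115],
  [-2,2.6,0,0.115],
  [-2,2.6,0,0.115],
], hand=0)

```text
time_s: 45.95
position: [0.5952, -0.0514, 0.1655]
tool_rot: [0.0, 0.982, 0.191, 0.0]
contact_force: [0.4, 0.9, 1.5]
opening: 0.999
```

Emit:
jog_arm([
  [-2,2.8,0,0.115],
  [-2,2.8,0,0.115],
  [-2,2.8,0,0.115],
  [-2,2.8,0,0.115],
  [-2,2.8,0,0.115],
  [-2,2.8,0,0.115],
  [-2,2.8,0,0.115],
  [-2.2,2.8,0,0.115],
  [-3.2,2.7,0,0.115],
  [0,0,0,0],
  [0,0,0,0],
])

```text
time_s: 47.05
position: [0.4015, 0.1991, 0.1655]
tool_rot: [0.001, 0.759, 0.651, 0.0]
contact_force: [0.3, -0.8, -0.3]
opening: 0.998
```

```bash
python3 - <<'E'
from h import *
st=pose(); d=snap("wrist","w17"); P=cloud(d,st)
b=(.32,.48,.12,.28)
print("lid",rect(P,box(P,*b,.036,.05)),"blk",rect(P,box(P,*b,.064,.085)),np.median(P[box(P,*b,.064,.085)],0))
E
python3 meas.py t17
```

```text
t 47.05 p [401.5 199.1 165.5] jaw 171.18 tilt 0.1 F [ 0.3 -0.8 -0.3] op 86.8 j7 -0.63
lid (array([399.7, 195. ]), array([ 59.8, 110.4]), 81.2, np.int64(10492)) blk (array([399.9, 195.3]), array([41.4, 17.5]), 81.0, np.int64(1642)) [0.40007196 0.19662341 0.07060888]
t 47.1 p [402.3 198.3 165.4] jaw 171.05 tilt 0.08 F [-0.1 -0.6 -0. ] op 86.8 j7 -0.63
sp (array([   1.4, -258.4]), array([108.9,  24.4]), 0.3, np.int64(535))
blk (array([   4.4, -215.5]), array([41.5, 17.3]), 89.4, np.int64(150))
blk (array([   2.7, -129.8]), array([39. , 17.5]), 89.6, np.int64(152))
lid (array([   3.7, -129.8]), array([ 58.7, 110.6]), 89.6, np.int64(1040))
lid (array([   3.5, -227.6]), array([ 81.9, 112.4]), 89.4, np.int64(1067))
lid (array([-31.1, -72.6]), array([ 4.8, 86.8]), 89.8, np.int64(70))
```

View pics/w17.png

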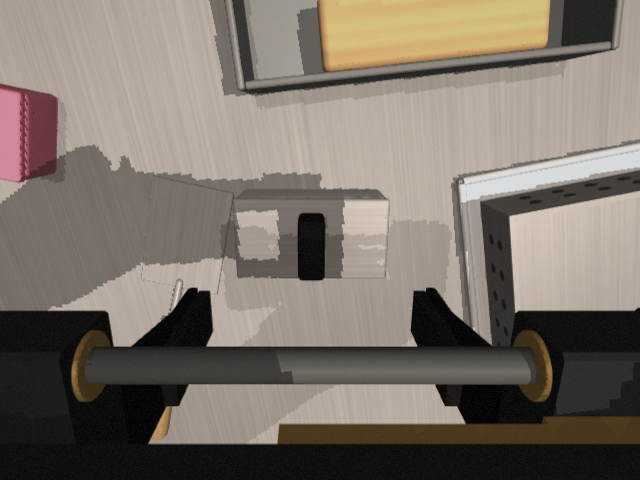

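Emit:
jog_arm([
  [0,-0.2,-4,0.002],
  [0,0,-4,0],
  [0,0,-2.5,0],
  [0,0,-1,0],
  [0,0,0,0],
  [0,0,0,0],
])

```text
time_s: 47.75
position: [0.403, 0.1968, 0.0511]
tool_rot: [0.0, 0.76, 0.65, 0.001]
contact_force: [0.3, -0.4, -0.0]
opening: 1.0
```

Emit:
jog_arm([
  [0,0,0,0],
  [0,0,0,0],
  [0,0,0,0],
  [0,0,0,0],
  [0,0,0,0],
  [0,0,0,0],
  [0,0,0,0],
  [0,0,0,0],
  [0,0,0,0],
  [0,0,0,0],
  [0,0,0,0],
  [0,0,0,0],
], hand=1)

```text
time_s: 48.95
position: [0.4016, 0.1967, 0.0501]
tool_rot: [-0.0, 0.759, 0.651, -0.0]
contact_force: [-0.9, -0.3, 0.7]
opening: 0.208
```

```bash
python3 - <<'E'
from h import *
st=pose(); print(fromdish(0.003,-.306))
E
```

```text
t 48.95 p [401.6 196.7  50.1] jaw 171.21 tilt 0.02 F [-0.9 -0.3  0.7] op 18.1 j7 -0.73
[ 0.62913749 -0.18160169]
```

Emit:
jog_arm([
  [0,0,4,0],
  [0,0,4,0],
  [0,0,4,0],
  [2.5,-4.2,0,0.021],
  [2.5,-4.2,0,0.021],
  [2.5,-4.2,0,0.021],
  [2.5,-4.2,0,0.021],
  [2.5,-4.2,0,0.021],
  [2.5,-4.2,0,0.021],
  [2.5,-4.2,0,0.021],
  [2.5,-4.2,0,0.021],
  [2.75,-4.2,0,0.0208],
])

```text
time_s: 50.15
position: [0.6291, -0.1832, 0.1688]
tool_rot: [-0.001, 0.694, 0.72, -0.001]
contact_force: [1.1, 0.8, -2.0]
opening: 0.206
```

Emit:
jog_arm([
  [0,0,0,0],
  [0,0,0,0],
  [0,0,-4,0],
  [0,0,-4,0],
  [0,0,-2,0],
  [0,0,-0.7,0],
  [0,0,0,0],
  [0,0,0,0],
  [0,0,0,0],
])

```text
time_s: 51.05
position: [0.6306, -0.1811, 0.0653]
tool_rot: [0.002, 0.694, 0.72, 0.001]
contact_force: [0.4, -0.2, -2.4]
opening: 0.21
```

```bash
python3 - <<'E'
from h import *
st=pose(); print(todish(st["position"])*1000)
E
```

```text
t 51.05 p [ 630.6 -181.1   65.3] jaw 2.04 tilt 0.21 F [ 0.4 -0.2 -2.4] op 18.3 j7 0.15
[   4.47917107 -305.57475285]
```

Emit:
jog_arm([
  [0,0,-0.3,0],
  [0,0,-0.2,0],
  [0,0,-0.1,0],
  [0,0,-0.1,0],
  [0,0.1,0,0],
  [0,0.1,0,0],
  [0,0.1,0,0],
  [0,0.1,0,0],
  [0,0.1,0,0],
  [0,0.1,0,0],
  [0,0,0,0],
  [0,0,0,0],
])

```text
time_s: 52.25
position: [0.6307, -0.1778, 0.0585]
tool_rot: [0.003, 0.695, 0.719, -0.0]
contact_force: [-0.3, -5.4, 5.7]
opening: 0.203
```

```bash
python3 - <<'E'
from h import *
st=pose(); print(todish(st["position"])*1000)
E
```

```text
t 52.25 p [ 630.7 -177.8   58.5] jaw 1.96 tilt 0.32 F [-0.3 -5.4  5.7] op 17.7 j7 0.14
[   4.67430364 -302.30162436]
```

Emit:
jog_arm([
  [0,0.1,0,0],
  [0,0.1,0,0],
  [0,0.1,0,0],
  [0,0,0,0],
  [0,0,0,0],
])

```text
time_s: 52.75
position: [0.6309, -0.1747, 0.0585]
tool_rot: [0.003, 0.695, 0.719, 0.0]
contact_force: [0.5, -4.5, 5.3]
opening: 0.205
```

```bash
python3 - <<'E'
from h import *
st=pose(); print(todish(st["position"])*1000)
E
```

```text
t 52.75 p [ 630.9 -174.7   58.5] jaw 1.97 tilt 0.33 F [ 0.5 -4.5  5.3] op 17.9 j7 0.13
[   5.00490127 -299.16440217]
```

Emit:
jog_arm([
  [0,0,0,0],
  [0,0,0,0],
  [0,0,0,0],
  [0,0,0,0],
  [0,0,3,0],
  [0,0,4,0],
  [-3,-1,4,-0.143],
  [-3,-2,2,-0.143],
  [-3,-2,0,-0.143],
  [-3,-2,0,-0.143],
  [0,-2,0,-0.143],
  [0,-2,0,-0.143],
], hand=0)

```text
time_s: 53.95
position: [0.5088, -0.2828, 0.1857]
tool_rot: [0.0, 0.932, 0.362, 0.0]
contact_force: [-0.4, -0.8, -0.5]
opening: 1.0
```

Emit:
jog_arm([
  [0,-2,0,-0.143],
  [0,0,0,-0.143],
  [0,0,0,-0.143],
  [0,0,0,-0.143],
  [0,0,0,-0.141],
  [0,0,0,0],
  [0,0,0,0],
])

```text
time_s: 54.65
position: [0.5098, -0.3017, 0.1852]
tool_rot: [-0.0, 1.0, 0.019, -0.0]
contact_force: [-0.0, -0.6, 0.7]
opening: 0.997
```

```bash
python3 meas.py t18;  python3 - <<'E'
from h import *
print(fromdish(.031,-.2585))
E
```

```text
t 54.65 p [ 509.8 -301.7  185.2] jaw 92.22 tilt 0.02 F [-0.  -0.6  0.7] op 86.7 j7 -1.07
sp (array([   1.4, -258.2]), array([ 24.5, 108.8]), 89.8, np.int64(537))
blk (array([   4.4, -215.5]), array([17. , 41.2]), 0.8, np.int64(150))
blk (array([   5.6, -300.1]), array([17.6, 41.1]), 1.0, np.int64(152))
blk (array([   2.5, -129.9]), array([39. , 17.5]), 89.1, np.int64(145))
lid (array([ -0.1, -72.6]), array([  4.7, 148.3]), 89.9, np.int64(116))
lid (array([   6.2, -302.9]), array([ 56.3, 111.2]), 89.7, np.int64(904))
lid (array([   3.9, -129.8]), array([ 58.7, 110.9]), 89.6, np.int64(1035))
lid (array([   3.8, -227.9]), array([ 82.1, 112.6]), 89.2, np.int64(1067))
[ 0.65543733 -0.13313966]
```

Emit:
jog_arm([
  [2.9,3.37,0,-0.003],
  [2.9,3.37,0,0],
  [2.9,3.37,0,0],
  [2.9,3.37,0,0],
  [2.96,3.37,0,0],
  [0,0,-2,0],
  [0,0,-3,0],
  [0,0,-2.8,0],
  [0,0,0,0],
  [0,0,0,0],
  [0,0,0,0],
])

```text
time_s: 55.8
position: [0.6567, -0.1337, 0.1095]
tool_rot: [0.0, 1.0, 0.016, 0.002]
contact_force: [-0.5, -0.2, 0.0]
opening: 1.0
```

```bash
python3 - <<'E'
from h import *
st=pose(); print(todish(st["position"])*1000)
E
```

```text
t 55.8 p [ 656.7 -133.7  109.5] jaw 91.87 tilt 0.18 F [-0.5 -0.2  0. ] op 87.0 j7 -1.45
[  32.20526262 -259.0858497 ]
```

Emit:
jog_arm([
  [0,0.05,-2,0],
  [0,0,-2,0],
  [0,0,0,0],
  [0,0,0,0],
  [0,0,0,0],
])

```text
time_s: 56.3
position: [0.6568, -0.1332, 0.0696]
tool_rot: [0.0, 1.0, 0.016, 0.002]
contact_force: [0.1, -0.1, -0.1]
opening: 0.999
```

Emit:
jog_arm([
  [0,0,0,0],
  [0,0,0,0],
  [0,0,0,0],
  [0,0,0,0],
  [0,0,0,0],
  [0,0,0,0],
  [0,0,0,0],
  [0,0,0,0],
  [0,0,0,0],
  [0,0,0,0],
  [0,0,0,0],
  [0,0,0,0],
], hand=1)

```text
time_s: 57.5
position: [0.6554, -0.1332, 0.0674]
tool_rot: [0.0, 1.0, 0.016, 0.0]
contact_force: [0.5, -1.0, -0.8]
opening: 0.273
```

Emit:
jog_arm([
  [0,0,1,0],
  [0,0,1,0],
  [0,0,1,0],
  [0,0,2,0],
  [0,0,3,0],
  [0,0,4,0],
  [0,0,0,0],
  [0,0,0,0],
])

```text
time_s: 58.3
position: [0.6563, -0.1326, 0.1896]
tool_rot: [0.0, 1.0, 0.016, 0.002]
contact_force: [0.2, 0.4, -2.1]
opening: 0.27
```

```bash
python3 wm.py w19
```

```text
t 58.3 p [ 656.3 -132.6  189.6] jaw 91.86 tilt 0.2 F [ 0.2  0.4 -2.1] op 23.5 j7 -1.44
[  31.84819246 -258.00922025]
lid 1622 [-160.5 -131.7 -101.8]
lid 1600 [-246.3 -217.3 -187.8]
lid 1613 [-331.  -301.5 -272.2]
spacer 5456 [-280.2 -258.  -236.1]
```

Emit:
jog_arm([
  [-4,-1.3,0,0],
  [-4,-1.3,0,0],
  [-4,-1.3,0,0],
  [-4,-1.3,0,0],
  [-4.3,-1.2,0,0],
  [0,0,0,0],
  [0,0,-4,0],
  [0,0,-4,0],
  [0,0,-3,0],
  [0,0,-1.4,0],
  [0,0,-0.2,0],
  [0,0,0,0],
])

```text
time_s: 59.55
position: [0.4527, -0.1968, 0.0614]
tool_rot: [-0.0, 1.0, 0.016, -0.0]
contact_force: [0.9, 0.2, -2.9]
opening: 0.275
```

Emit:
jog_arm([
  [0,0,-0.2,0],
  [0,0,-0.1,0],
  [0,0,-0.1,0],
  [0,0,0,0],
])

```text
time_s: 59.95
position: [0.4535, -0.1972, 0.0586]
tool_rot: [0.0, 1.0, 0.016, 0.001]
contact_force: [1.9, 0.5, 3.7]
opening: 0.273
```

Emit:
jog_arm([
  [0,0,0,0],
  [0,0,0,0],
  [0,0,0,0],
  [0,0,0,0],
  [0,0,0,0],
  [0,0,3,0],
  [0,0,4,0],
  [0,0,4,0],
  [0.3,-2,4,0],
  [0.3,-3,4,0],
  [0.3,-3,2,0],
  [0.3,-3,0,0],
], hand=0)

```text
time_s: 61.15
position: [0.4661, -0.309, 0.2717]
tool_rot: [0.002, 1.0, 0.016, 0.003]
contact_force: [-0.0, 0.6, -0.2]
opening: 0.997
```

Emit:
jog_arm([
  [0.3,-3,0,0],
  [0.3,-3.5,0,0],
  [0,0,0,0],
  [0,0,0,0],
])

```text
time_s: 61.55
position: [0.47, -0.3723, 0.2666]
tool_rot: [-0.001, 1.0, 0.015, -0.001]
contact_force: [0.9, -0.2, -0.5]
opening: 0.996
```

```bash
python3 meas.py t20; python3 - <<'E'
from h import *
t=load("t20");P=cloud(t)
print("spacer",rect(P,box(P,.34,.52,-.25,-.14,.078,.1)))
st=pose(); d=snap("wrist","w20"); P=cloud(d,st)
print("grip",rect(P,box(P,.4,.55,-.46,-.28,.15,.18)))
print("wall",rect(P,box(P,.36,.58,-.46,-.3,.10,.125)))
E
```

```text
t 61.55 p [ 470.  -372.3  266.6] jaw 91.75 tilt 0.09 F [ 0.9 -0.2 -0.5] op 86.6 j7 -0.92
blk (array([   4.2, -215.3]), array([41.1, 17. ]), 89.3, np.int64(148))
blk (array([   5.3, -300.1]), array([41.5, 17.8]), 89.6, np.int64(153))
blk (array([   2.9, -129.9]), array([17.5, 39. ]), 0.3, np.int64(146))
lid (array([   6.4, -300.5]), array([ 61. , 110.9]), 90.0, np.int64(1027))
lid (array([   3.8, -129.7]), array([ 58.7, 111.1]), 89.4, np.int64(1039))
lid (array([   5.1, -215.6]), array([110.8,  59.8]), 0.6, np.int64(1028))
lid (array([-38.3, -73.7]), array([ 4.6, 72.2]), 87.9, np.int64(61))
spacer (array([ 424.7, -196.6]), array([108.9,  24.7]), 2.1, np.int64(574))
t 61.6 p [ 470.5 -371.1  266.9] jaw 91.86 tilt 0.07 F [0.2 0.6 0.2] op 86.8 j7 -0.92
grip (array([ 470.8, -374.7]), array([16.7, 77.9]), 0.5, np.int64(2792))
wall (array([ 468.4, -374.6]), array([154.4,  77.9]), 0.8, np.int64(5041))
```

View pics/w20.png

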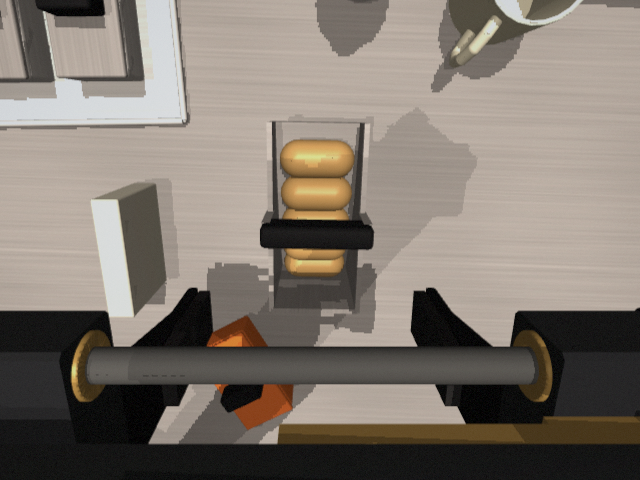

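View pics/t20.png

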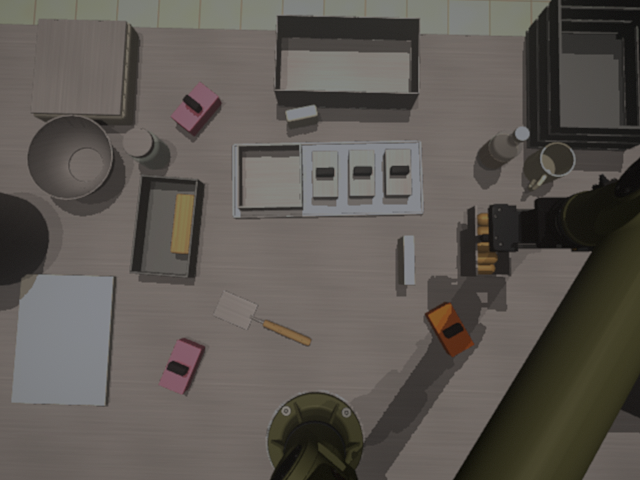

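```bash
python3 - <<'E'
from h import *
t=load("t20");P=cloud(t); c,s=np.cos(np.radians(-2.1)),np.sin(np.radians(-2.1))
p=P[...,:2]-[.4887,.3512]; X=p[...,0]*c+p[...,1]*s; Y=-p[...,0]*s+p[...,1]*c
hsv=cv2.cvtColor(t["pixels"],cv2.COLOR_RGB2HSV); m=(hsv[...,1]>90)&(abs(X)<.13)&(abs(Y)<.08)
print(m.sum(),np.percentile(X[m],[1,50,99]),np.percentile(Y[m],[1,50,99]),np.percentile(P[...,2][m],[1,10,50,90,99]))
im=t["pixels"][165:290,120:220,::-1]; cv2.imwrite("pics/c20.png",cv2.resize(np.clip(im.astype(float)*1.8,0,255).astype(np.uint8),None,fx=5,fy=4.7))
E
```

```text
1047 [-0.05659582  0.0106017   0.07905155] [-0.05046648 -0.02835676 -0.00752537] [0.04627107 0.04876752 0.05133652 0.05386286 0.05821282]
```

View pics/c20.png

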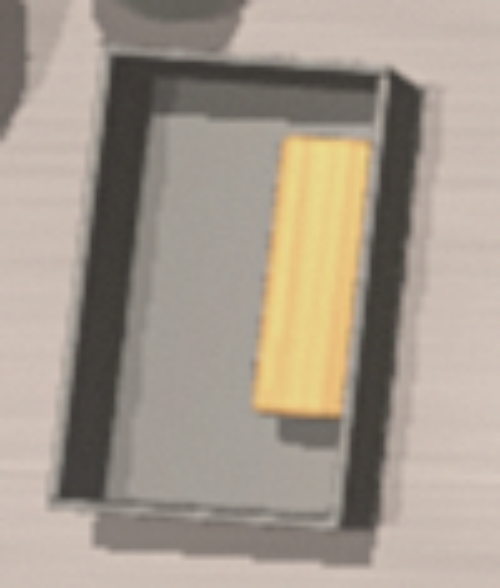

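Emit:
jog_arm([
  [0.1,-0.05,-3,-0.017],
  [0,0,-3,0],
  [0,0,-3,0],
  [0,0,0,0],
  [0,0,0,0],
  [0,0,0,0],
])

```text
time_s: 62.25
position: [0.4726, -0.3726, 0.1797]
tool_rot: [0.001, 1.0, 0.008, 0.001]
contact_force: [-0.3, -0.2, 0.4]
opening: 1.0
```

```bash
python3 - <<'E'
from h import *
st=pose(); d=snap("wrist","w21"); P=cloud(d,st)
b=box(P,.4,.55,-.46,-.28,.15,.18); print(rect(P,b))
E
```

```text
t 62.25 p [ 472.6 -372.6  179.7] jaw 90.91 tilt 0.2 F [-0.3 -0.2  0.4] op 87.0 j7 -0.94
(array([ 473. , -372.9]), array([ 20.7, 103.5]), 0.8, np.int64(5792))
```

View pics/w21.png

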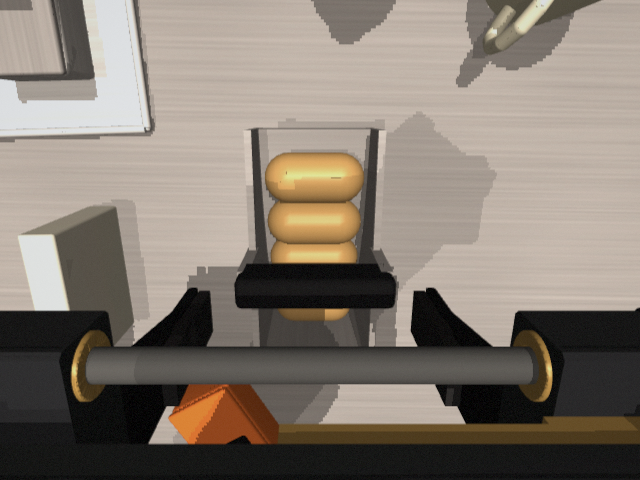

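Emit:
jog_arm([
  [0,0,-1,0],
  [0,0,-1,0],
  [0,0,0,0],
])

```text
time_s: 62.6
position: [0.4703, -0.3717, 0.1553]
tool_rot: [-0.001, 1.0, 0.008, -0.001]
contact_force: [-0.3, 0.0, -0.7]
opening: 0.999
```

Emit:
jog_arm([
  [0,0,-1,0],
  [0,0,-1,0],
  [0,0,-1,0],
  [0,0,0,0],
  [0,0,0,0],
])

```text
time_s: 63.1
position: [0.4712, -0.3723, 0.1268]
tool_rot: [-0.0, 1.0, 0.008, -0.0]
contact_force: [1.1, 0.1, -0.7]
opening: 1.003
```

Emit:
jog_arm([
  [0,0,0,0],
  [0,0,0,0],
  [0,0,0,0],
  [0,0,0,0],
  [0,0,0,0],
], hand=1)

```text
time_s: 63.6
position: [0.4718, -0.3733, 0.1281]
tool_rot: [0.001, 1.0, 0.007, 0.001]
contact_force: [0.2, -2.2, 1.7]
opening: 0.892
```

```bash
python3 - <<'E'
from h import *
st=pose()
E
```

```text
t 63.6 p [ 471.8 -373.3  128.1] jaw 90.85 tilt 0.13 F [ 0.2 -2.2  1.7] op 77.6 j7 -0.94
```

Emit:
jog_arm([
  [0,0,0.5,0],
  [0,0,1,0],
  [0,0,1.5,0],
  [0,0,2,0],
  [0,0,2.5,0],
  [0,0,2.5,0],
  [0,0,1,0],
  [0,0,1,0],
  [0,0,0,0],
  [0,0,0,0],
])

```text
time_s: 64.6
position: [0.4709, -0.372, 0.2463]
tool_rot: [-0.0, 1.0, 0.008, -0.001]
contact_force: [0.5, 1.1, -4.9]
opening: 0.89
```

```bash
python3 - <<'E'
from h import *
st=pose(); d=snap("wrist","w22"); s=snap("side","s22")
cv2.imwrite("pics/s22c.png",cv2.resize(s["pixels"][90:270,280:500,::-1],None,fx=3,fy=3))
E
```

```text
t 64.6 p [ 470.9 -372.   246.3] jaw 90.87 tilt 0.1 F [ 0.5  1.1 -4.9] op 77.5 j7 -0.94
```

View pics/w22.png

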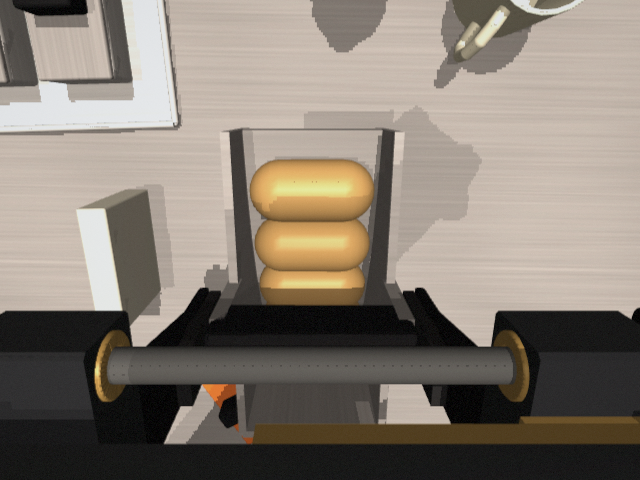

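View pics/s22c.png

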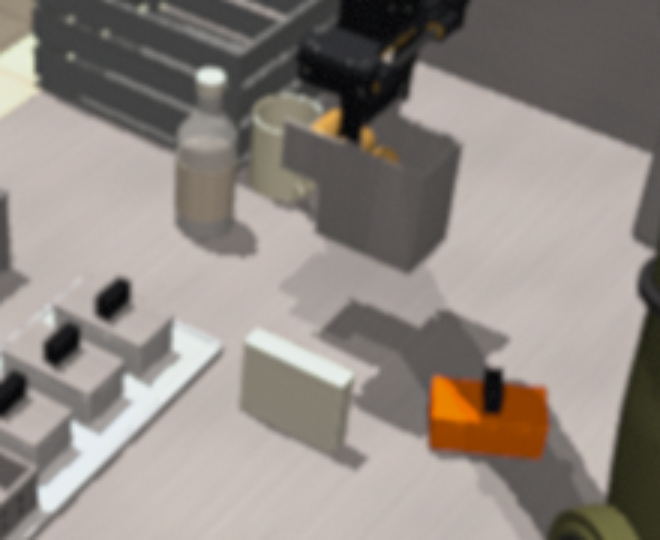

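Emit:
jog_arm([
  [0.2,1,0,0.002],
  [0.2,2,0,0.002],
  [0.2,3,0,0.002],
  [0.2,4,0,0.002],
  [0.2,4,0,0.002],
  [0.2,4,0,0.002],
  [0.2,4,0,0.002],
  [0.2,4,0,0.002],
  [0.2,4,0,0.002],
  [0.2,4,0,0.002],
  [0.2,4,0,0.001],
  [0.2,4,0,0],
])

```text
time_s: 65.9
position: [0.494, 0.0512, 0.2474]
tool_rot: [0.0, 1.0, 0.019, 0.0]
contact_force: [0.1, 0.3, -4.6]
opening: 0.896
```

Emit:
jog_arm([
  [0.1,3,0,0],
  [0,2,0,0],
  [0,1.5,0,0],
  [0,0.7,0,0],
  [0,0,0,0],
  [0,0,0,0],
  [0,0,0,0],
])

```text
time_s: 66.6
position: [0.4964, 0.1184, 0.2472]
tool_rot: [0.0, 1.0, 0.017, -0.0]
contact_force: [0.6, -0.4, -5.1]
opening: 0.89
```

```bash
python3 - <<'E'
from h import *
st=pose(); print(todish(st["position"])); d=snap("wrist","w23"); s=snap("side","s23")
cv2.imwrite("pics/s23c.png",cv2.resize(s["pixels"][150:330,130:350,::-1],None,fx=3,fy=3))
E
```

```text
t 66.6 p [496.4 118.4 247.2] jaw 91.96 tilt 0.05 F [ 0.6 -0.4 -5.1] op 77.4 j7 -1.83
[-0.11905382 -0.00150344]
```

View pics/w23.png

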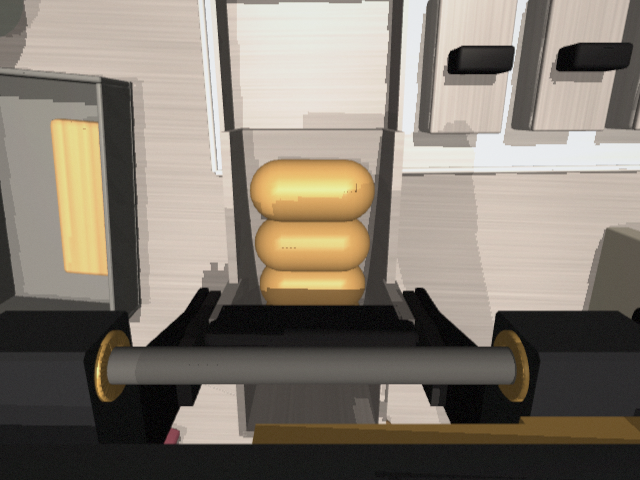

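View pics/s23c.png

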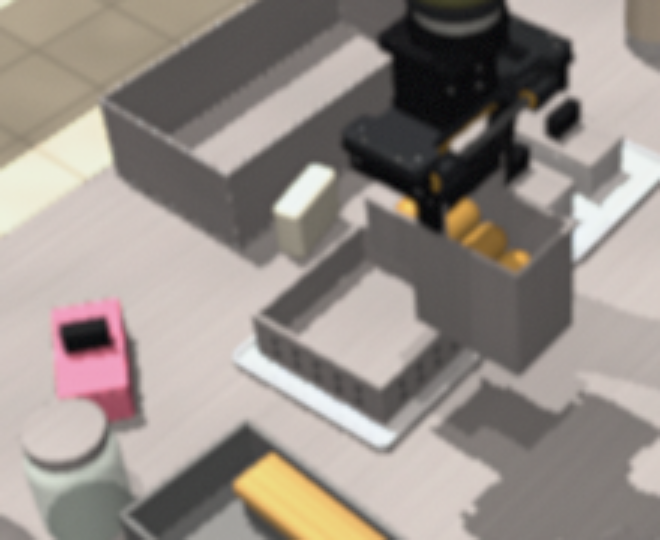

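Emit:
jog_arm([
  [0,0,-1,0],
  [0,0,-2,0],
  [0,0,-2,0],
  [0,0,-2,0],
  [0,0,-1.5,0],
  [0,0,-1,0],
  [0,0,-0.5,0],
  [0,0,0,0],
  [0,0,0,0],
])

```text
time_s: 67.6
position: [0.497, 0.1198, 0.148]
tool_rot: [-0.0, 1.0, 0.018, 0.001]
contact_force: [0.8, 0.5, -5.8]
opening: 0.893
```

Emit:
jog_arm([
  [0.5,0.1,0,0],
  [0.3,0,0,0],
  [0.2,0,0,0],
  [0.2,0,0,0],
  [0.2,0,0,0],
  [0,0,0,0],
  [0,0,0,0],
])

```text
time_s: 68.3
position: [0.5095, 0.1206, 0.147]
tool_rot: [0.0, 1.0, 0.018, -0.001]
contact_force: [-3.4, -0.3, -4.5]
opening: 0.891
```

```bash
cat > tl.py <<'E'
from h import *
import sys
n=sys.argv[1]
st=pose(); print(todish(st["position"])*1000); d=snap("wrist","w"+n); s=snap("side","s"+n)
cv2.imwrite(f"pics/p{n}.png",np.hstack([cv2.resize(s["pixels"][190:310,200:330,::-1],(400,370)),cv2.resize(d["pixels"][:,:,::-1],(400,370))]))
P=cloud(d,st); D=todish(P); Z=P[...,2]
# scoop side wall tops: points left of potatoes; fit slope in x over strips y=+-36mm rel tcp
y0=todish(st["position"])[1]
for sg in (-1,1):
    m=(abs(D[...,1]-y0-sg*.037+.002)<.004)&(Z>.07)&(Z<.2)&(D[...,0]>todish(st["position"])[0]+.02)&(D[...,0]<.08)
    m[290:]=False
    q=np.stack([D[...,0][m],Z[m]],-1)
    if len(q)>30:
        # upper envelope per x bin
        b=np.round(q[:,0]/.004).astype(int); e=np.array([(q[b==k,0].mean(),np.percentile(q[b==k,1],90)) for k in np.unique(b) if (b==k).sum()>5])
        if len(e)>3:
            f=np.polyfit(e[:,0],e[:,1],1); print("tilt",sg,round(-np.degrees(np.arctan(f[0])),1),len(e),e[0].round(3),e[-1].round(3))
E
python3 tl.py 24
```

```text
t 68.3 p [509.5 120.6 147. ] jaw 92.09 tilt 0.11 F [-3.4 -0.3 -4.5] op 77.5 j7 -1.87
[-105.8086281     0.25759012]
tilt -1 0.6 14 [-0.084  0.134] [-0.033  0.133]
tilt 1 0.7 14 [-0.084  0.133] [-0.033  0.132]
```

View pics/p24.png

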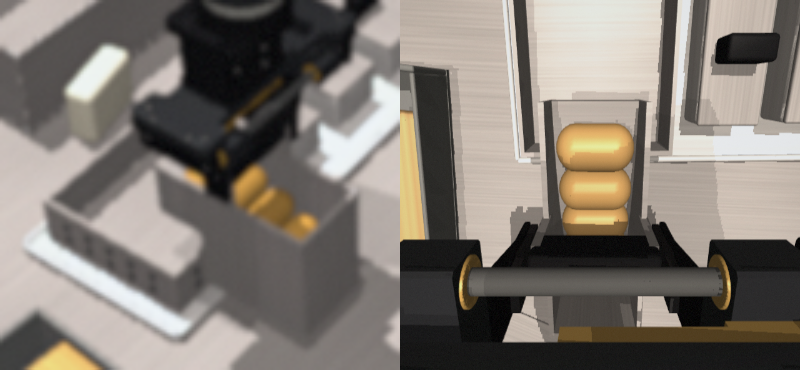

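Emit:
jog_arm([
  [0.2,0,0,0],
  [0.2,0,0,0],
  [0.2,0,0,0],
  [0.2,0,0,0],
  [0.2,0,0,0],
  [0,0,0,0],
  [0,0,0,0],
])

```text
time_s: 69.1
position: [0.5206, 0.1206, 0.1473]
tool_rot: [-0.0, 1.0, 0.018, 0.0]
contact_force: [-4.3, 0.4, -2.5]
opening: 0.894
```

```bash
python3 tl.py 25
```

```text
t 69.1 p [520.6 120.6 147.3] jaw 92.07 tilt 0.02 F [-4.3  0.4 -2.5] op 77.8 j7 -1.88
[-94.77508327  -0.12962512]
tilt -1 5.9 13 [-0.072  0.131] [-0.025  0.126]
tilt 1 6.0 14 [-0.074  0.131] [-0.026  0.126]
```

View pics/p25.png

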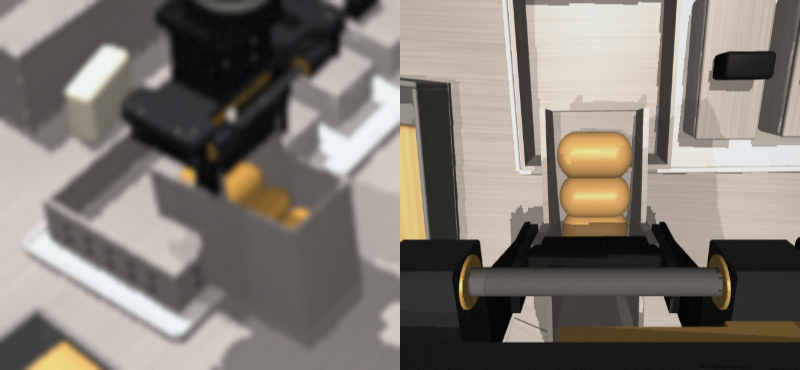

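Emit:
jog_arm([
  [0.2,0,0,0],
  [0.2,0,0,0],
  [0.2,0,0,0],
  [0.2,0,0,0],
  [0.2,0,0,0],
  [0.2,0,0,0],
  [0.2,0,0,0],
  [0.2,0,0,0],
  [0.2,0,0,0],
  [0.2,0,0,0],
  [0,0,0,0],
  [0,0,0,0],
])

```text
time_s: 70.4
position: [0.5407, 0.1208, 0.1473]
tool_rot: [-0.0, 1.0, 0.018, 0.0]
contact_force: [-4.0, 1.3, -1.8]
opening: 0.889
```

```bash
python3 tl.py 26
```

```text
t 70.4 p [540.7 120.8 147.3] jaw 92.07 tilt 0.03 F [-4.   1.3 -1.8] op 77.4 j7 -1.88
[-74.7195763   -0.67416147]
tilt -1 17.3 12 [-0.054  0.126] [-0.014  0.112]
tilt 1 16.5 12 [-0.054  0.125] [-0.014  0.113]
```

View pics/p26.png

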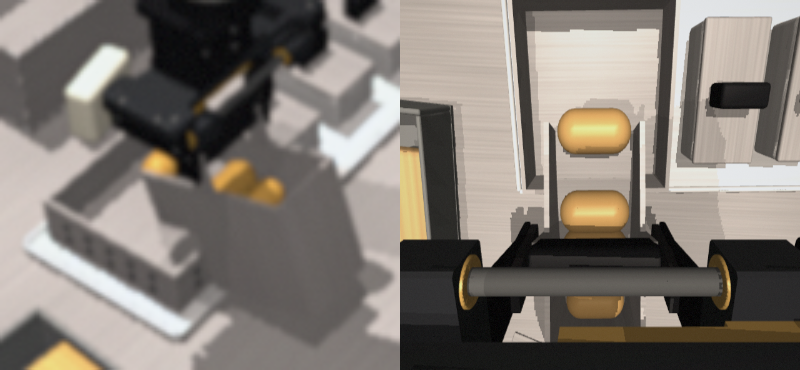

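Emit:
jog_arm([
  [0,0,0,0],
  [0,0,0,0],
  [0,0,0,0],
])

```text
time_s: 70.8
position: [0.5405, 0.1207, 0.1473]
tool_rot: [-0.0, 1.0, 0.018, 0.0]
contact_force: [-4.0, 1.6, -2.4]
opening: 0.895
```

```bash
python3 tl.py 27
```

```text
t 70.8 p [540.5 120.7 147.3] jaw 92.07 tilt 0.02 F [-4.   1.6 -2.4] op 77.8 j7 -1.88
[-74.91890031  -0.72784721]
tilt -1 16.2 12 [-0.054  0.125] [-0.014  0.114]
tilt 1 16.6 12 [-0.054  0.125] [-0.014  0.113]
```

View pics/p27.png

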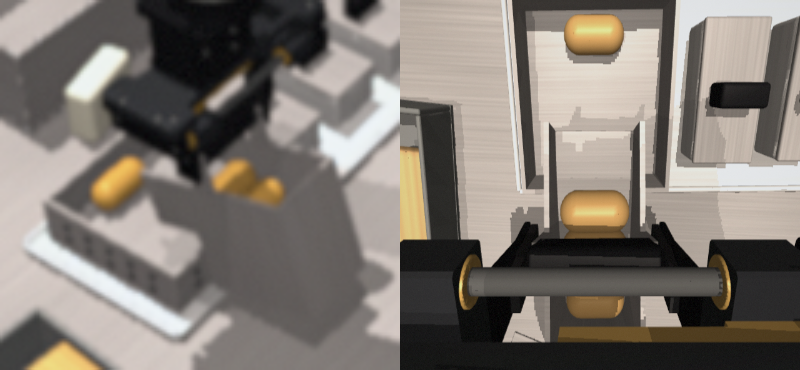

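Emit:
jog_arm([
  [0.1,0,0,0],
  [0.1,0,0,0],
  [0.1,0,0,0],
  [0.1,0,0,0],
  [0.1,0,0,0],
  [0.1,0,0,0],
  [0.1,0,0,0],
  [0.1,0,0,0],
  [0,0,0,0],
  [0,0,0,0],
  [0,0,0,0],
  [0,0,0,0],
])

```text
time_s: 72.1
position: [0.5479, 0.1208, 0.1471]
tool_rot: [-0.0, 1.0, 0.018, -0.001]
contact_force: [-5.4, 0.4, -2.3]
opening: 0.891
```

```bash
python3 tl.py 28
```

```text
t 72.1 p [547.9 120.8 147.1] jaw 92.08 tilt 0.07 F [-5.4  0.4 -2.3] op 77.6 j7 -1.88
[-67.51205736  -0.88906944]
tilt -1 20.2 11 [-0.047  0.123] [-0.01   0.109]
tilt 1 19.8 11 [-0.047  0.122] [-0.01  0.11]
```

View pics/p28.png

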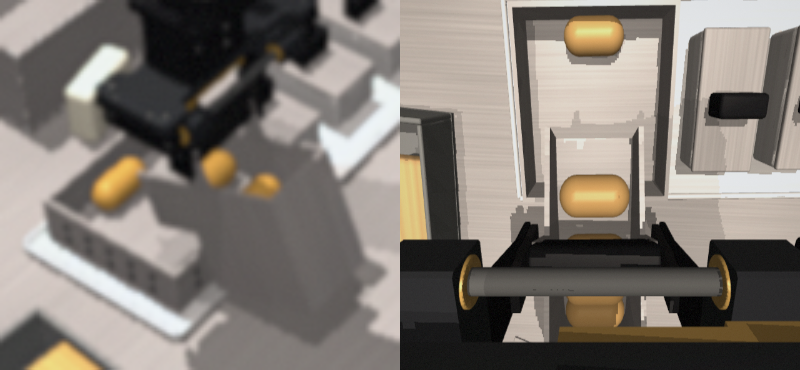

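Emit:
jog_arm([
  [0.1,0,0,0],
  [0.1,0,0,0],
  [0.1,0,0,0],
  [0,0,0,0],
  [0.1,0,0,0],
  [0,0,0,0],
  [0,0,0,0],
  [0,0,0,0],
  [0,0,0,0],
])

```text
time_s: 73.1
position: [0.5516, 0.1209, 0.1469]
tool_rot: [-0.0, 1.0, 0.018, -0.001]
contact_force: [-5.6, 2.0, -2.9]
opening: 0.894
```

```bash
python3 tl.py 29
```

```text
t 73.1 p [551.6 120.9 146.9] jaw 92.08 tilt 0.1 F [-5.6  2.  -2.9] op 77.8 j7 -1.88
[-63.7249376   -0.95301742]
tilt -1 22.7 10 [-0.043  0.121] [-0.009  0.107]
tilt 1 22.4 10 [-0.043  0.121] [-0.009  0.107]
```

View pics/p29.png

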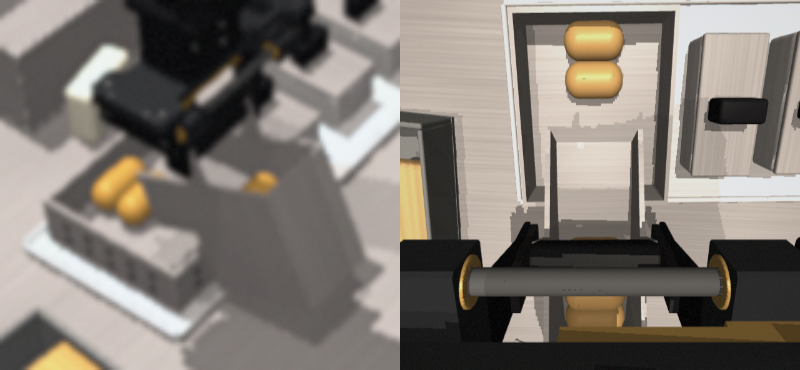

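Emit:
jog_arm([
  [0,0,0,0],
  [0,0,0,0],
  [0,0,0,0],
  [0,0,0,0],
  [0,0,0,0],
])

```text
time_s: 73.7
position: [0.5516, 0.1209, 0.1469]
tool_rot: [-0.0, 1.0, 0.018, -0.001]
contact_force: [-5.4, 1.2, -2.5]
opening: 0.893
```

Emit:
jog_arm([
  [-0.2,0,0,0],
  [-0.3,0,0,0],
  [-0.4,0,0,0],
  [-0.4,0,0,0],
  [-0.4,0,0,0],
  [-0.3,0,0,0],
  [0,0,0,0],
  [0,0,0,0],
])

```text
time_s: 74.5
position: [0.5326, 0.1205, 0.1475]
tool_rot: [0.0, 1.0, 0.018, 0.0]
contact_force: [-0.3, -0.2, -4.5]
opening: 0.891
```

```bash
python3 tl.py 30
```

```text
t 74.5 p [532.6 120.5 147.5] jaw 92.07 tilt 0.04 F [-0.3 -0.2 -4.5] op 77.5 j7 -1.88
[-82.8114209   -0.63415529]
tilt -1 21.7 10 [-0.062  0.122] [-0.028  0.109]
tilt 1 21.1 10 [-0.062  0.122] [-0.028  0.109]
```

View pics/p30.png

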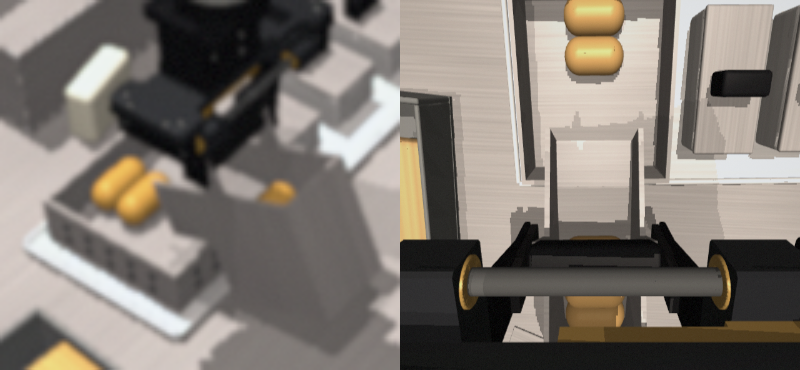

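Emit:
jog_arm([
  [-0.2,0,0.5,0],
  [-0.2,0,1,0],
  [-0.2,0,1.5,0],
  [0,0,2,0],
  [0,0,2,0],
  [0,0,1.5,0],
  [0,0,1,0],
  [0,0,0.5,0],
  [0,0,0,0],
  [0,0,0,0],
])

```text
time_s: 75.6
position: [0.526, 0.1205, 0.2465]
tool_rot: [0.0, 1.0, 0.018, -0.001]
contact_force: [0.3, 0.7, -4.9]
opening: 0.893
```

```bash
python3 tl.py 31; python3 meas.py t31
```

```text
t 75.6 p [526.  120.5 246.5] jaw 92.07 tilt 0.08 F [ 0.3  0.7 -4.9] op 77.7 j7 -1.85
[-89.41710626  -0.46508644]
tilt 1 -7.5 9 [-0.068  0.196] [-0.037  0.199]
t 75.7 p [525.8 120.4 246.3] jaw 92.07 tilt 0.11 F [-0.6 -0.4 -3.8] op 77.6 j7 -1.85
blk (array([   4.3, -215.3]), array([16.9, 41.3]), 0.9, np.int64(148))
blk (array([   5.6, -300. ]), array([41. , 17.1]), 89.8, np.int64(154))
blk (array([   2.5, -129.9]), array([39.1, 18. ]), 88.0, np.int64(149))
lid (array([   6.1, -300.6]), array([ 60.3, 111.2]), 89.9, np.int64(1027))
lid (array([   3.7, -129.7]), array([ 58.7, 111.1]), 89.6, np.int64(1039))
lid (array([   5.8, -215.5]), array([111.4,  59.6]), 0.6, np.int64(1029))
```

View pics/p31.png

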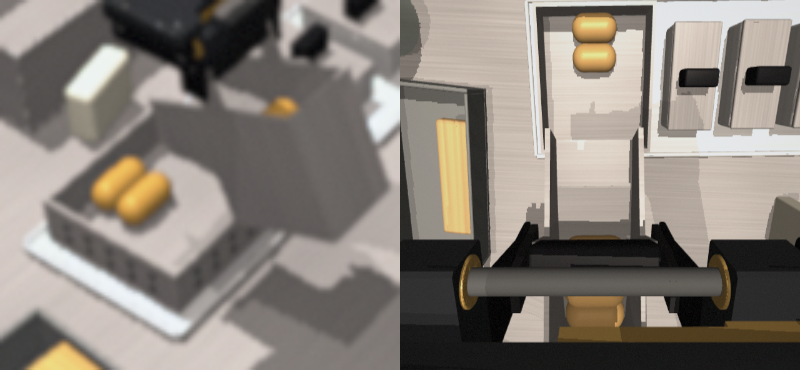

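Emit:
jog_arm([
  [0,-0.5,0,0],
  [0,-1,0,0],
  [0,-2,0,0],
  [0,-3,0,0],
  [-0.1,-3.5,0,0],
  [-0.1,-3.5,0,0],
  [-0.1,-3.5,0,0],
  [-0.1,-3.5,0,0],
  [-0.1,-3.5,0,0],
  [-0.1,-3.5,0,0],
  [-0.1,-3.5,0,0],
  [-0.1,-3.5,0,0],
])

```text
time_s: 76.95
position: [0.5175, -0.2268, 0.2472]
tool_rot: [0.0, 1.0, 0.017, -0.0]
contact_force: [0.8, 0.4, -4.5]
opening: 0.894
```

Emit:
jog_arm([
  [-0.1,-3.5,0,0],
  [-0.1,-3.5,0,0],
  [-0.1,-3,0,0],
  [0,-2.5,0,0],
  [0,-1.5,0,0],
  [0,-0.5,0,0],
  [0,0,0,0],
  [0,0,0,0],
  [0,0,0,0],
])

```text
time_s: 77.85
position: [0.5161, -0.3675, 0.2475]
tool_rot: [-0.0, 1.0, 0.019, 0.0]
contact_force: [0.1, 0.5, -4.5]
opening: 0.891
```

```bash
cat > ts.py <<'E'
from h import *
import sys
n=sys.argv[1]
st=pose(); d=snap("wrist","w"+n); s=snap("side","s"+n)
cv2.imwrite(f"pics/p{n}.png",np.hstack([cv2.resize(s["pixels"][110:240,320:460,::-1],(400,370)),cv2.resize(d["pixels"][:,:,::-1],(400,370))]))
P=cloud(d,st); p=st["position"]; Z=P[...,2]
for sg in (-1,1):
    m=(abs(P[...,1]-p[1]-sg*.037+.002)<.004)&(Z>p[2]-.09)&(Z<p[2]+.01)&(P[...,0]>p[0]+.02)&(P[...,0]<p[0]+.1); m[290:]=False
    q=np.stack([P[...,0][m],Z[m]],-1)
    if len(q)>30:
        b=np.round(q[:,0]/.004).astype(int); e=np.array([(q[b==k,0].mean(),np.percentile(q[b==k,1],90)) for k in np.unique(b) if (b==k).sum()>5])
        if len(e)>3:
            f=np.polyfit(e[:,0],e[:,1],1); print("tilt",sg,round(-np.degrees(np.arctan(f[0])),1),len(e),e[0].round(3),e[-1].round(3))
E
python3 ts.py 32
```

```text
t 77.85 p [ 516.1 -367.5  247.5] jaw 92.21 tilt 0.05 F [ 0.1  0.5 -4.5] op 77.5 j7 -0.98
tilt -1 22.3 10 [0.537 0.223] [0.572 0.209]
tilt 1 20.8 10 [0.537 0.222] [0.571 0.209]
```

View pics/p32.png

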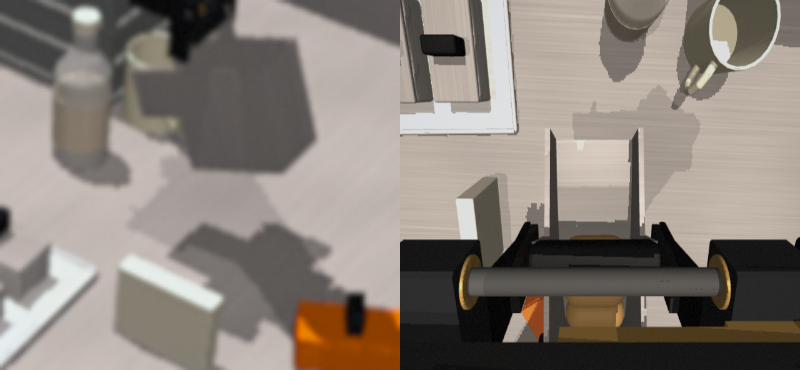

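Emit:
jog_arm([
  [0,0,-1,0],
  [0,0,-2,0],
  [0,0,-2.5,0],
  [0,0,-2.5,0],
  [0,0,-2,0],
  [0,0,-1,0],
  [0,0,-0.5,0],
  [0,0,-0.2,0],
  [0,0,0,0],
  [0,0,0,0],
])

```text
time_s: 78.95
position: [0.516, -0.3698, 0.1315]
tool_rot: [0.001, 1.0, 0.018, 0.001]
contact_force: [0.1, -0.2, -4.5]
opening: 0.894
```

Emit:
jog_arm([
  [0,0,-0.1,0],
  [0,0,-0.1,0],
  [0,0,-0.1,0],
  [0,0,0,0],
])

```text
time_s: 79.35
position: [0.5163, -0.3697, 0.1289]
tool_rot: [0.001, 1.0, 0.018, 0.001]
contact_force: [-0.1, 0.5, 2.6]
opening: 0.891
```

Emit:
jog_arm([
  [-0.2,0,0,0],
  [-0.3,0,0,0],
  [-0.3,0,0,0],
  [-0.3,0,0,0],
  [-0.3,0,0,0],
  [0,0,0,0],
  [0,0,0,0],
])

```text
time_s: 80.05
position: [0.5031, -0.37, 0.13]
tool_rot: [0.001, 1.0, 0.018, 0.002]
contact_force: [1.0, 1.1, 8.3]
opening: 0.895
```

```bash
python3 ts.py 33
```

```text
t 80.05 p [ 503.1 -370.   130. ] jaw 92.08 tilt 0.29 F [1.  1.1 8.3] op 77.8 j7 -0.97
tilt -1 16.3 11 [0.524 0.109] [0.564 0.098]
tilt 1 15.8 11 [0.525 0.108] [0.563 0.097]
```

Emit:
jog_arm([
  [-0.3,0,0,0],
  [-0.3,0,0,0],
  [-0.3,0,0,0],
  [-0.3,0,0,0],
  [-0.3,0,0,0],
  [-0.3,0,0,0],
  [-0.3,0,0,0],
  [-0.3,0,0,0],
  [0,0,0,0],
  [0,0,0,0],
])

```text
time_s: 81.15
position: [0.4777, -0.3708, 0.1293]
tool_rot: [0.001, 1.0, 0.018, 0.001]
contact_force: [-0.6, -0.8, 7.1]
opening: 0.891
```

```bash
python3 ts.py 34
```

```text
t 81.15 p [ 477.7 -370.8  129.3] jaw 92.05 tilt 0.2 F [-0.6 -0.8  7.1] op 77.5 j7 -0.94
tilt -1 6.1 13 [0.498 0.114] [0.544 0.109]
tilt 1 6.2 13 [0.498 0.114] [0.543 0.109]
```

Emit:
jog_arm([
  [-0.3,0,0,0],
  [-0.3,0,0,0],
  [-0.3,0,0,0],
  [-0.3,0,0,0],
  [-0.2,0,0,0],
  [0,0,0,0],
  [0,0,0,0],
])

```text
time_s: 81.95
position: [0.463, -0.37, 0.1273]
tool_rot: [0.0, 1.0, 0.018, -0.0]
contact_force: [-0.8, -4.2, 3.0]
opening: 0.894
```

```bash
python3 ts.py 35
```

```text
t 81.95 p [ 463.  -370.   127.3] jaw 92.05 tilt 0.06 F [-0.8 -4.2  3. ] op 77.8 j7 -0.93
tilt -1 0.5 14 [0.485 0.115] [0.536 0.114]
tilt 1 0.6 13 [0.485 0.114] [0.532 0.114]
```

View pics/p35.png

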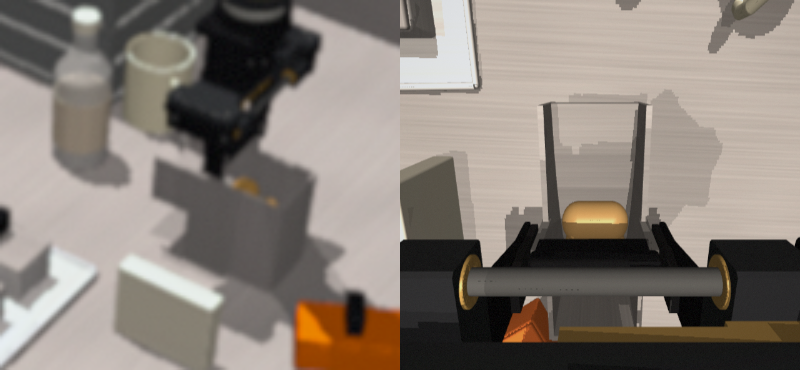

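Emit:
jog_arm([
  [0,0,0,0],
  [0,0,0,0],
  [0,0,0,0],
  [0,0,0,0],
  [0,0,1,0],
  [0,0,2,0],
  [0,0,3,0],
  [0,0,4,0],
  [0,0,4,0],
  [0,0,4,0],
  [0,0,0,0],
  [0,0,0,0],
], hand=0)

```text
time_s: 83.25
position: [0.4638, -0.3695, 0.309]
tool_rot: [0.001, 1.0, 0.018, 0.001]
contact_force: [0.4, -0.1, 0.5]
opening: 0.999
```

Emit:
jog_arm([
  [-0.5,-4,0,0],
  [-0.5,-4,0,0],
  [-0.5,-4,0,0],
  [-0.5,-4,0,0],
  [0,0,0,0],
  [0,0,0,0],
  [0,0,0,0],
])

```text
time_s: 83.95
position: [0.4441, -0.5277, 0.3063]
tool_rot: [-0.001, 1.0, 0.019, -0.0]
contact_force: [0.7, 0.6, -0.6]
opening: 0.999
```

```bash
python3 meas.py t36; python3 - <<'E'
from h import *
t=load("t36");P=cloud(t)
print("spacer",rect(P,box(P,.34,.52,-.25,-.14,.078,.1)))
print("grip",rect(P,box(P,.4,.55,-.46,-.28,.15,.18)),"wall",rect(P,box(P,.36,.58,-.46,-.3,.10,.125)),np.median(P[box(P,.4,.55,-.46,-.28,.15,.18)][:,2]))
D=todish(P); hsv=cv2.cvtColor(t["pixels"],cv2.COLOR_RGB2HSV); m=((hsv[...,1]>90)&(abs(D[...,0])<.075)&(abs(D[...,1])<.075)).astype(np.uint8)
k,L,s,c=cv2.connectedComponentsWithStats(m); print([(s[i,4],(np.median(D[L==i],0)*1000).round(),np.percentile(P[L==i][:,2],95).round(3)) for i in range(1,k) if s[i,4]>30])
for n in("timer",(301,115)),("bottle",(503,148)),("jar",(140,145)): print(n[0], P[n[1][1],n[1][0]].round(3) if len(n)>1 else '') if not isinstance(n,str) else 0
s=snap("side","s36"); im=t["pixels"][120:320,110:540,::-1]
cv2.imwrite("pics/c36.png",cv2.resize(np.clip(im.astype(float)*1.8,0,255).astype(np.uint8),(800,372),interpolation=cv2.INTER_CUBIC))
E
```

```text
t 83.95 p [ 444.1 -527.7  306.3] jaw 92.17 tilt 0.14 F [ 0.7  0.6 -0.6] op 86.9 j7 -0.7
blk (array([   3.7, -215.5]), array([41.6, 17.3]), 88.6, np.int64(152))
blk (array([   5.5, -300. ]), array([41.2, 17.9]), 89.3, np.int64(153))
blk (array([   2.5, -129.9]), array([38.9, 16.9]), 89.1, np.int64(147))
lid (array([   6.1, -300.5]), array([ 60.3, 110.8]), 90.0, np.int64(1029))
lid (array([   3.7, -129.7]), array([ 58.7, 110.7]), 89.6, np.int64(1037))
lid (array([   5. , -215.5]), array([111.1,  59.7]), 0.6, np.int64(1034))
lid (array([-28. , -72.6]), array([ 4.7, 93.2]), 89.8, np.int64(74))
spacer (array([ 424.7, -196.3]), array([109. ,  24.6]), 2.0, np.int64(571))
grip (array([ 461.2, -367.9]), array([15.1, 78. ]), 1.2, np.int64(307)) wall (array([ 459.9, -368.3]), array([153.1,  78.7]), 2.1, np.int64(622)) 0.15994831321310599
[(np.int32(523), array([42., -1.]), np.float64(0.044))]
timer [0.76  0.053 0.061]
bottle [ 0.67  -0.39   0.135]
jar [0.664 0.404 0.113]
```

View pics/c36.png

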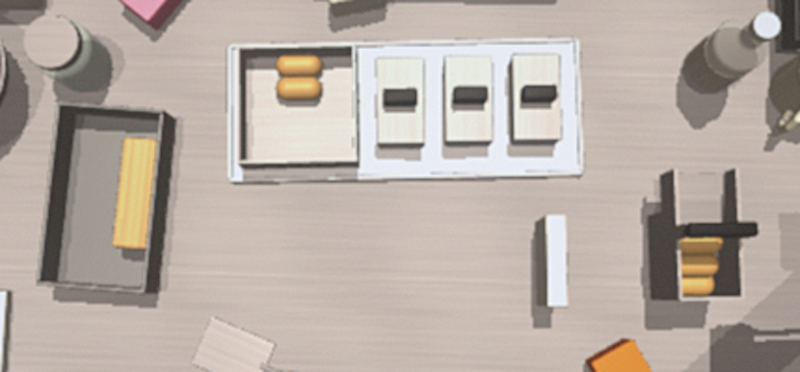

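View pics/s36.png

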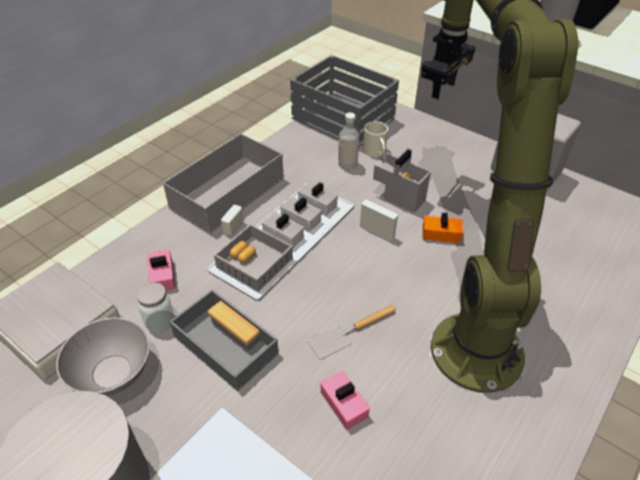

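```bash
python3 -c "
from rig import ctrl
print(ctrl.hand_in())"
```

```text
the job is handed in; nothing more can be done
None
```

I finished the whole job and handed it in at about 84 s of the 210 s. The hand-in gives no verdict, so the results below are my own measurements.

- **Brush:** it is flat in the grey tub. Something other than the robot shifted it about 3 cm inside the tub during the run; it is still within limits.
- **Tins:** all three are in one row at dish y of about -130, -215.5 and -300 mm, within 6 mm of centre and squared to the dish to within about 1°. The first tin's gap from the dish is about 25 mm and the other two are 24.5–25.5 mm, each set with the spacer bar.
- **Spacer bar:** it is standing on the bench, off the tray.
- **Scoop:** the arm could only turn about the vertical, so I could not tilt the gripper. I pinched the grip bar by its two ends, not across its 16 mm, and tilted the scoop by easing its foot against the dish rim. The tilt reached about 22.5° and I held it there.
- **Potatoes:** two rolled into the dish and lie there; three are still in the scoop.
- **Setting the scoop down:** I brought it upright by dragging its foot along the bench. It now stands about 1 cm from where it started, tilted about 0.5° when last checked, just before release.
- **Bystanders:** bottle, jar and timer read where they were at the start.

The first potato came at or before about 17° of tilt, earlier than the 23° stated. The wrist camera read 2–3 mm off the top camera, so I used the top view and the arm's own position for placing. No final check failed.

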